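# Serve the seeded rye flatbread with the lifter

### The job

Slide the steel lifter under the dark seeded rye flatbread on the baking tray, carry it over level and gently, and leave it lying flat and centred on the paper round of the dark serving board. Then stand the lifter back on its slate, on its blade, with the blade over the middle of the slate. Do not drop the bread or touch it with the fingers, and do not disturb the plain flatbread or anything else standing about.

Things in the scene. Friction and masses are not known exactly. Their poses are not given: they have to be found in the camera images.
- lifter: Loose steel lifter, pale wooden handle, 0.2 kg; stands by itself on its blade. Origin: centre of the blade's underside; x to the front edge, y across, z up. Blade flat, 110 mm along x, 70 wide, 2.5 thick. Two thin neck rods rise from the blade at x -50 to x -77, z 62. Handle: level bar 24 mm wide (y), 20 high, x -75 to -185, axis at z 62. Centre of mass near x -30.
- grip (a point): Point on the axis of the lifter's handle, 62 mm above the blade's underside and 100 mm behind the blade's centre: a good place to grip from above, fingers closing across the 24 mm width. Axes as the lifter's.
- rye: Loose dark brown round flatbread with pale seeds, rigid, 105 mm across, 24 mm thick, about 0.12 kg. Origin: centre of the underside. Underside flat to 38 mm radius; from there the edge slopes up at 27 degrees to 52 mm radius at 7 mm height, so that a blade can get under; widest at 11 mm height, domed above. Lies in the left or right half of the tray.
- plain: Loose golden plain flatbread with dimples, same size and shape, lying in the tray's other half, its centre 115 to 135 mm from the rye's. To be left where it is.
- tray: Fixed aluminium baking tray, 180 mm along x, 270 along y. Origin: on its underside, mid width, 80 mm from the back; sheet's upper side at z 6 mm. Open front (edge at x -100 mm) that looks to the table's middle. Lips 5 mm thick, 12 mm above the sheet, at the back (inner face x +75) and sides (inner faces y +-130). A bread pushed to +x stops at the back lip with its centre at x 22 mm.
- board: Fixed dark wooden serving board, 180 mm along its x, 260 mm along its y, 18 mm thick. Origin: centre of the underside. Its front (-x edge) looks roughly to the middle of the table. In one half is the paper round, in the other a bread cob 74 mm across and 41 mm high.
- spot (a point): Centre of the white paper round (110 mm across) on the board; axes as the board's: x away from its front, z up. Two smooth brass stop pegs, 10 mm thick, 22 mm high, stand at x -32, y +-47 mm from here. The 70 mm blade passes between them, the bread does not: drawn back along -x, a bread on the blade is held by the pegs with its centre just here while the blade slides out.
- slate: Fixed dark grey slate tile, 130 mm along its x, 110 mm along its y, 6 mm thick: the lifter's parking place, in the middle of the table. Origin: centre of the underside. The lifter stands on it at the start.
- cob: Bystander: brown bread cob, 74 mm across, 41 mm high, on the serving board beside the paper round. Origin: centre of the underside.
- jam: Bystander: red jam jar with a paper label, 64 mm across, 85 mm high, on the table beyond the slate. Origin: centre of the underside.
- honey: Bystander: amber honey jar, 64 mm across, 75 mm high, on the table beyond the slate. Origin: centre of the underside.
- milk: Bystander: white milk bottle, blue cap, 72 mm across, 190 mm high, at the far side. Origin: centre of the underside.
- oil: Bystander: green oil bottle, 60 mm across, 210 mm high, on the right. Origin: centre of the underside.
- mug: Bystander: white mug, 80 mm across, 85 mm high, handle towards its +y, near the robot on the left. Origin: centre of the underside.
- roll: Bystander: golden bread roll, 74 mm across, 41 mm high, near the robot on the right. Origin: centre of the underside.
There are look-alikes about, which are no part of the job. Of the things that look like the slate, the smaller one is meant.

How it is judged (in metres and radians):
On the way, in this order (a step that is already met when the one before it is completed fails the run):
1. the rye flatbread is lifted well clear of the tray, lying on the lifter (z of rye in the frame of tray above 0.04 m and contact force between rye and lifter above 0.3 N and angle between rye's own z axis and vertical below 0.5 rad), for 0.2 s.
2. the rye flatbread lies flat on the paper round, the lifter drawn out from under it (horizontal distance between rye and spot below 0.022 m and z of rye in the frame of spot between -0.004 and 0.004 m and angle between rye's own z axis and vertical below 0.08 rad and contact force between rye and lifter below 0.05 N), for 0.2 s.
3. the lifter stands on the slate again (horizontal distance between lifter and slate below 0.04 m and z of lifter in the frame of slate between 0.003 and 0.01 m and angle between lifter's own z axis and vertical below 0.08 rad), for 0.2 s.
At the end, for the whole second after the job is handed in: The rye lies at rest flat (within 0.08 rad) on the paper round, centre within 22 mm of the round's, underside within 4 mm of the board, not touched by the lifter; the lifter stands at rest on its blade on the slate, level within 0.08 rad, blade centre within 40 mm of the slate's (all of step 2 and all of step 3 and linear speed of each of rye, lifter below 0.02 m/s).
It fails at once if the fingers touch the rye flatbread (contact force between the fingers and rye above 0.5 N).
It fails at once if the rye flatbread is dropped or flung (faster than 0.9 m/s) (linear speed of rye above 0.9 m/s).
It fails at once if the rye flatbread is tipped over (more than 0.7 rad) (angle between rye's own z axis and vertical above 0.7 rad).
It fails at once if the plain flatbread is disturbed (moved by more than 20 mm) (distance of plain from where it was at the start of the episode above 0.02 m).
It fails at once if another bystander (cob, jar, bottle, mug or roll) is disturbed (moved by more than 20 mm) (distance of any of cob, jam, honey, milk, oil, mug, roll from where it was at the start of the episode above 0.02 m).
It also fails if it takes over 72 s, if anything falls off the work surface, if the arm or the gripper's body presses on something with over 40 N, if the wrist force passes 120 N, or if a joint passes its speed limit or range.

### The arm

A 7-joint arm with a two-finger parallel gripper is mounted at the origin on the work surface. World frame = base frame: x ahead of the robot, y to its left, z up, the work surface at z = 0. Lengths are in mm, angles in rad, forces in N, time in s.
With the tool pointing down it reaches from about 425 to 1025 mm from the base axis. Payload 3.6 kg.
Tool frame: the origin (TCP) lies at the very end of the fingers, on their centre line; the grasp point (between the pads) lies bot.tcp_to_grasp behind it (bot.tcp_to_grasp is the distance from the TCP to the grasp point, in mm); x points along the fingers, y is the direction in which the jaws open and shut, and the axes are right-handed (so a half turn about x gives the same grasp; the last joint's range is limited). The gripper opens to 85 mm and grips with 20 to 120 N. Pads are 22 mm wide; open, the fingers measure 114 mm over their backs; the gripper's body (76 mm by 85 mm) begins 54 mm behind the grasp point. The pads swing forward as they close: fully open they stand 13 mm farther back than shut.
Start: joints at [-0.093, 0.591, 0.048, 1.609, -0.033, 0.943, -0.034], TCP at [725.003, 0.003, 231.302] pointing down, gripper open.
Joint ranges: [-2.69, 2.69], [-0.47, 2.24], [-1.27, 1.36], [0.19, 2.51], [-1.53, 4.68], [0.08, 2.07], [-3.09, 3.09]. Speed limits (rad/s): [2.57, 2.57, 3.14, 3.14, 3.14, 3.14, 3.14].

### API

Orientations are given as a unit quaternion [x, y, z, w].
In Python, from station import readout, eyes, order, bot gives the robot as it stands. The module is installed in compiled form; this text tells all that it offers.
- The arm moves only by the tool drive_tool, never from a script. Its argument "plan" is a list of rows, each a list of 7 numbers: the turn, a rotation vector about the tool's x, y, z in units of 6 degrees (1.0 is 6 degrees), then the shift along the tool's x, y, z in units of 50 mm (1.0 is 50 mm), then the finger opening in mm, from 0 to 85.4. A call has 1 to 20 rows; each row is the pose to reach, as a shift and turn from the pose commanded when the call began, along the tool's axes at that moment; what a row does not reach only later rows make up. A row lasts 1/10 s, in which the tool goes at most 50 mm and 8.59 degrees, less where a joint would pass 70% of its speed; a pose out of reach is approached as far as the arm can. A call with a gripper value outside its range is refused whole. The fingers move at their own pace and stop on an object; "force" is the grip in N (left out, the last holds). Time passes only in rows, so rows that repeat a pose let the fingers close. It gives the time, the measured TCP pose, the force and the opening at its end, in the units of the state.
- readout.get_state(): the state, without advancing time (a new reading comes with each control period).
- eyes.capture(name): name is "scene" or "side" or "wrist"; returns (picture, depth): 384x512x3 uint8, red, green, blue; 384x512 float32, mm along the optical axis (not along the pixel's ray), 0 where there is no reading.
- eyes.calibration(name): a dict with "fx", "fy", "cx", "cy" (pixels), "dist_coeffs" ([k1, k2, p1, p2, k3] as OpenCV has them; the pictures are not rectified), "origin" and "orientation" of the camera in the world. Camera axes: x right, y up, looking along -z (the intrinsics and any distortion apply to the point x, -y, -z); pixel columns grow to the right and rows downward; lengths in mm; the calibration is good to about 2 mm. A picture is of the moment at which its call begins: read the wrist's pose just before it. calibration takes no time and is no camera call; for the wrist camera it gives the pose at the moment of the call.
- order.job_done(): hands the job in, once; it reports no verdict.
The state is a dict: "t": time; "q": joint angles; "qvel": joint speeds; "effort": joint torques, N m; "position": TCP position; "ee_rot": TCP orientation; "force": force on the tool from outside, world axes, zero at the start; "torque": the same for the moment, N m; "grip_width": finger opening in mm.
Only numpy, scipy, OpenCV 4.12 (cv2) and the standard library are available. Lean on these libraries where they do the work, as an engineer would, in place of code of your own. Each camera call takes 0.05 s, during which the arm holds its last target.

## Working session

There is one attempt and no reset: what is moved stays moved. The work goes in short steps, Python scripts to look and compute and a tool call to move; the robot and the scene stay as the last step left them, time stands still between calls to the robot, and variables do not carry over. Pictures are saved under pics/ and viewed, and the job is handed in when it is done.

Besides the shell and the picture viewer there is one more tool, called after "Call:" in YAML: its name, and indented under it one key for each argument. drive_tool: Moves the arm, as the interface text tells. Its arguments: {"type":"object","properties":{"plan":{"type":"array","items":{"type":"array","items":{"type":"number"}}},"force":{"type":"number"}},"required":["plan"]}

```bash
ls; mkdir -p pics; python3 - <<'E'
from station import readout, eyes, order, bot
import cv2
print(readout.get_state()); print(bot.tcp_to_grasp, [a for a in dir(bot) if a[0]!='_'])
import numpy as np
for n in ("scene","side","wrist"):
    p,d=eyes.capture(n); cv2.imwrite(f"pics/{n}0.png",p[:,:,::-1]); np.savez(f"{n}0.npz",p=p,d=d)
    print(n,eyes.calibration(n))
E
```

```text
pics
{'t': 0.0, 'q': array([-0.09348413,  0.5921326 ,  0.04829565,  1.60988011, -0.0333047 ,
        0.94265357, -0.03365804]), 'qvel': array([ 3.43832817e-04,  3.83152838e-04,  1.84889338e-04,  1.97482595e-03,
       -3.54505581e-03, -1.85736197e-03, -6.64360982e-05]), 'effort': array([ 3.78132427e-04, -5.48684978e+01,  1.54672019e+00, -1.98121297e+01,
        9.43630905e-03,  8.90732801e-03, -1.16924070e-05]), 'position': array([ 7.24154315e+02, -2.67252425e-03,  2.30109458e+02]), 'ee_rot': array([-0.49937604, -0.50056169,  0.50057041, -0.49949057]), 'force': array([ 0.62899766,  0.36921404, -0.16508674]), 'torque': array([ 0.00580002, -0.03162462, -0.01936451]), 'grip_width': 85.26650734631009}
18.700000000000003 ['IKError', 'tcp_to_grasp']
scene {'fx': 423.0861673492168, 'fy': 423.0861673492168, 'cx': 266.57271676942713, 'cy': 194.19086527081873, 'dist_coeffs': array([-0.14481947,  0.        ,  0.        ,  0.        ,  0.        ]), 'origin': array([1381.84064053, -161.5872556 , 1179.46887635]), 'orientation': array([0.2278543 , 0.21049128, 0.62499486, 0.71634996])}
side {'fx': 399.5230134849441, 'fy': 399.5230134849441, 'cx': 250.77797071630692, 'cy': 190.67385312483577, 'dist_coeffs': array([-0.10672256,  0.        ,  0.        ,  0.        ,  0.        ]), 'origin': array([ -25.97830355, -599.73712755, 1005.1820996 ]), 'orientation': array([ 0.31338221, -0.12786337, -0.37728883,  0.86202998])}
wrist {'fx': 342.22577802989343, 'fy': 342.22577802989343, 'cx': 255.46832488834943, 'cy': 192.51467236422096, 'dist_coeffs': array([-0.09280537,  0.        ,  0.        ,  0.        ,  0.        ]), 'origin': array([723.97336001,  76.95396821, 372.75159435]), 'orientation': array([-1.51711540e-01,  9.89884198e-04,  7.19358178e-04,  9.88424054e-01])}
```

View pics/scene0.png

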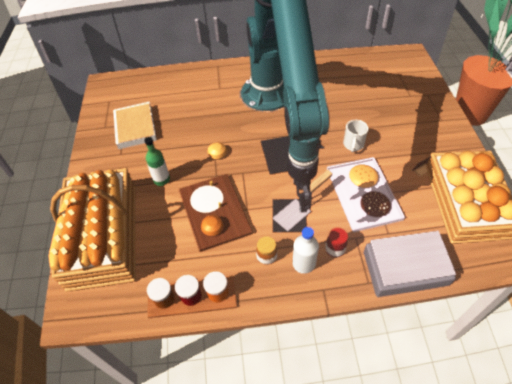

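View pics/side0.png

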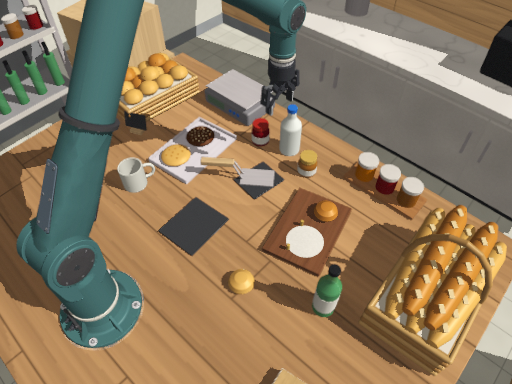

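View pics/wrist0.png

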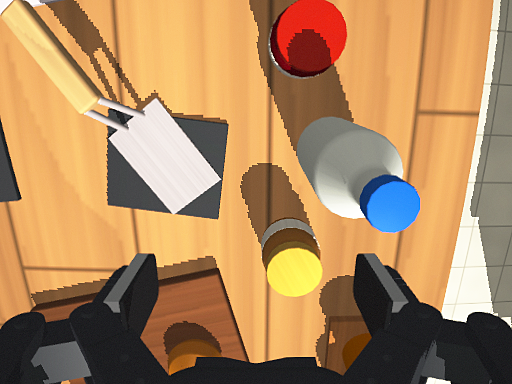

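```bash
cat > h.py <<'E'
import numpy as np, cv2
from scipy.spatial.transform import Rotation as R
def load(n): 
    z=np.load(n); return z['p'],z['d']
def K(c): return np.array([[c['fx'],0,c['cx']],[0,c['fy'],c['cy']],[0,0,1]])
def rays(c,uv):
    u=cv2.undistortPoints(np.array(uv,float).reshape(-1,1,2),K(c),c['dist_coeffs']).reshape(-1,2)
    d=np.c_[u[:,0],-u[:,1],-np.ones(len(u))]
    return R.from_quat(c['orientation']).apply(d)
def plane(c,uv,z):
    r=rays(c,uv); o=c['origin']; return o+r*((z-o[2])/r[:,2])[:,None]
def deep(c,uv,d):
    uv=np.array(uv).reshape(-1,2); r=rays(c,uv); dd=np.array([d[int(v),int(u)] for u,v in uv])
    return c['origin']+r*dd[:,None]
def proj(c,P):
    q=R.from_quat(c['orientation']).inv().apply(np.array(P,float).reshape(-1,3)-c['origin'])
    q=q*[1,-1,-1]
    return cv2.projectPoints(q,np.zeros(3),np.zeros(3),K(c),c['dist_coeffs'])[0].reshape(-1,2)
def crop(p,x0,y0,x1,y1,s,fn):
    cv2.imwrite(fn,cv2.resize(p[y0:y1,x0:x1,::-1],None,fx=s,fy=s,interpolation=cv2.INTER_CUBIC))
def cloud(c,d):
    v,u=np.mgrid[0:d.shape[0],0:d.shape[1]]
    uv=np.c_[u.ravel(),v.ravel()]
    return (c['origin']+rays(c,uv)*d.reshape(-1,1)).reshape(*d.shape,3)
E
python3 - <<'E'
from h import *
from station import eyes
import pickle
C={n:eyes.calibration(n) for n in("scene","side","wrist")}
pickle.dump(C,open('cal0.pkl','wb'))
p,d=load('scene0.npz'); crop(p,320,150,420,240,8,'pics/tray_sc.png'); crop(p,170,165,270,255,8,'pics/board_sc.png')
p,d=load('side0.npz'); crop(p,140,110,240,190,8,'pics/tray_si.png'); crop(p,255,180,355,280,6,'pics/board_si.png')
E
```

```text
(no output)
```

View pics/tray_sc.png

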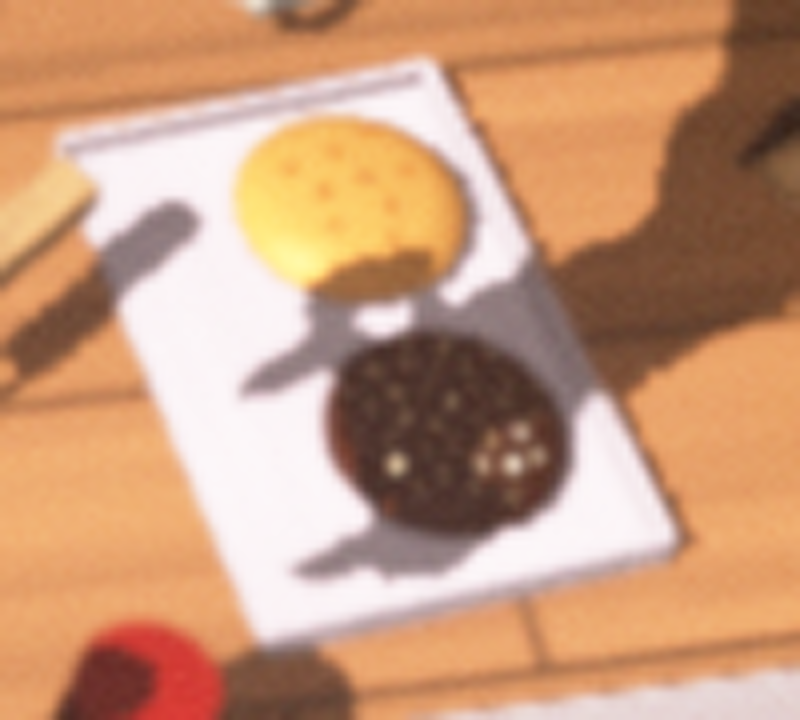

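View pics/board_sc.png

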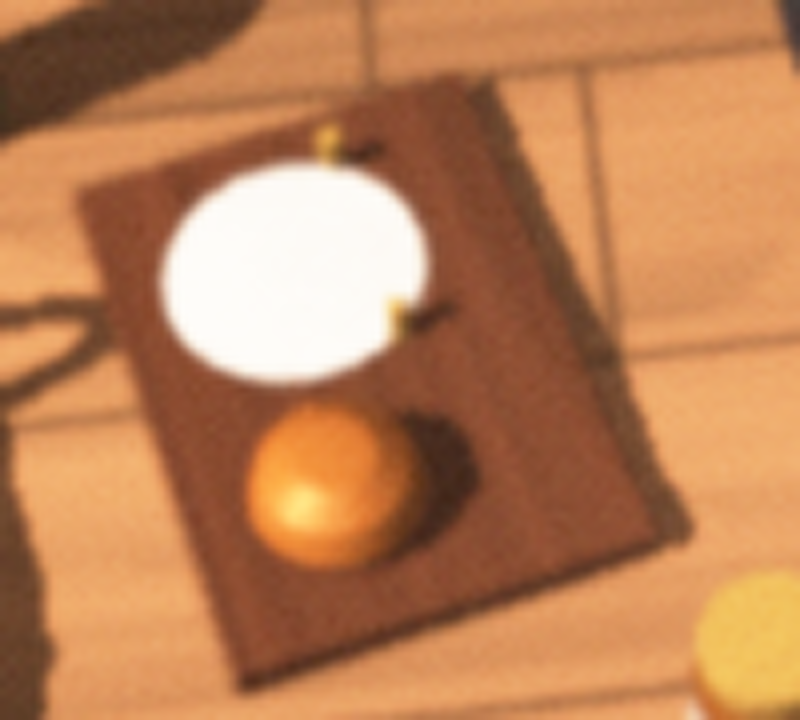

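View pics/board_si.png

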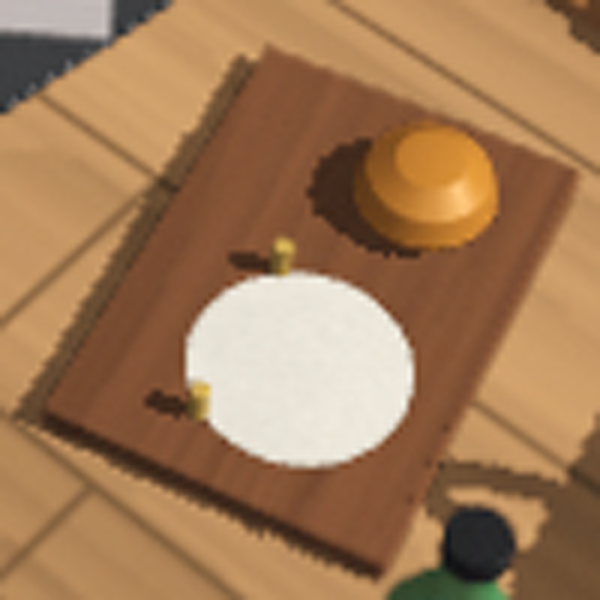

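View pics/tray_si.png

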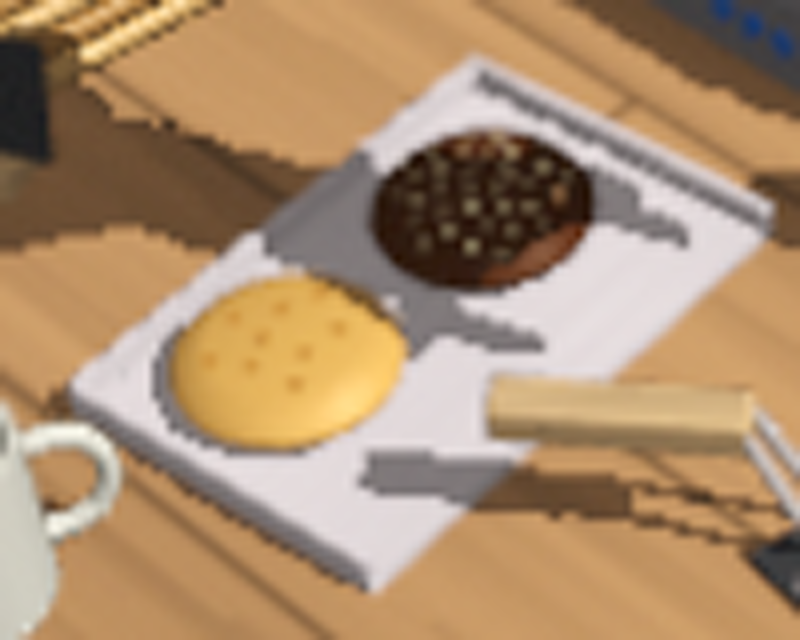

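```bash
cat > m1.py <<'E'
from h import *
import pickle
C=pickle.load(open('cal0.pkl','rb'))
cr=lambda x0,y0,s,L:[(x0+(X+.5)/s-.5,y0+(Y+.5)/s-.5) for X,Y in L]
def blob(p,m,name,c,zs,d=None,box=None):
    mm=np.zeros(m.shape,np.uint8); x0,y0,x1,y1=box; mm[y0:y1,x0:x1]=m[y0:y1,x0:x1]
    n,l,s,ce=cv2.connectedComponentsWithStats(mm); i=1+np.argmax(s[1:,4])
    k=(l==i).astype(np.uint8); cnt=max(cv2.findContours(k,0,1)[0],key=cv2.contourArea)
    hull=cv2.convexHull(cnt); mo=cv2.moments(hull); ct=(mo['m10']/mo['m00'],mo['m01']/mo['m00'])
    P=plane(c,hull.reshape(-1,2),zs); (cx,cy),rr=cv2.minEnclosingCircle(P[:,:2].astype(np.float32))
    print(name,'px',np.round(ct,1),s[i],'ctr',np.round(plane(c,[ct],zs)[0],1),'encl',np.round((cx,cy,2*rr),1))
for n in('scene','side'):
    p,d=load(n+'0.npz'); c=C[n]; hsv=cv2.cvtColor(p,cv2.COLOR_RGB2HSV); H,S,V=[hsv[...,i].astype(int) for i in range(3)]
    bt=(355,180,398,222) if n=='scene' else (184,122,218,150)
    bp=(346,160,382,192) if n=='scene' else (158,142,194,170)
    blob(p,((V<110)&(S>70)|((S>90)&(V<180))).astype(np.uint8),n+' rye',c,18,box=bt)
    blob(p,((S>100)&(V>130)).astype(np.uint8),n+' plain',c,18,box=bp)
    bs=(188,182,226,216) if n=='scene' else (283,222,330,262)
    blob(p,((S<60)&(V>190)).astype(np.uint8),n+' spot',c,18.5,box=bs)
    X=cloud(c,d)
    b=bt; m=((V<110)&(S>70))[b[1]:b[3],b[0]:b[2]]; Q=X[b[1]:b[3],b[0]:b[2]][m]; print(' rye cloud med',np.median(Q,0).round(1),np.percentile(Q[:,2],[5,50,95]).round(1))
s=C['scene'];i=C['side']
print('tray scene front L/R (z6), back L/R(z18)'); 
print(plane(s,cr(320,150,8,[(90,215),(265,640)]),6).round(1)); print(plane(s,cr(320,150,8,[(62,130),(432,58),(682,540)]),18).round(1))
print('tray side'); print(plane(i,cr(140,110,8,[(372,590),(770,235)]),6).round(1)); print(plane(i,cr(140,110,8,[(372,575),(72,390),(478,55),(775,210)]),18).round(1))
print('board scene'); print(plane(s,cr(170,165,8,[(78,188),(470,72),(660,540),(238,680)]),18).round(1))
print('board side'); print(plane(i,cr(255,180,6,[(45,410),(270,45),(580,172),(382,570)]),18).round(1))
print('pegs scene top', plane(s,cr(170,165,8,[(328,130),(397,303)]),40).round(1))
print('pegs side top', plane(i,cr(255,180,6,[(202,387),(285,243)]),40).round(1))
E
python3 m1.py
```

```text
scene rye px [375.4 203.8] [361 192  30  25 547] ctr [630.  286.2  18. ] encl [627.9 284.5 103.8]
scene plain px [363.6 175.6] [350 165  28  23 493] ctr [506.9 278.6  18. ] encl [506.6 278.1 103.3]
scene spot px [206.2 198.7] [190 186  33  27 670] ctr [ 528.5 -275.8   18.5] encl [ 527.3 -275.2  111.7]
 rye cloud med [629.1 281.4  26.4] [16.8 26.4 31.6]
side rye px [199.9 136. ] [187 127  27  19 411] ctr [623.2 282.   18. ] encl [623.9 282.6 104.1]
side plain px [175.3 154.9] [161 144  30  22 483] ctr [500.  274.1  18. ] encl [502.3 274.3 106.3]
side spot px [304.6 241.1] [286 226  38  32 936] ctr [ 525.2 -277.    18.5] encl [ 526.3 -275.3  110.2]
 rye cloud med [614.3 274.1  27.4] [16.9 27.4 32.3]
tray scene front L/R (z6), back L/R(z18)
[[484.9 166.    6. ]
 [710.5 188.7   6. ]]
[[444.8 161.   18. ]
 [426.4 338.7  18. ]
 [696.1 369.1  18. ]]
tray side
[[445.  155.8   6. ]
 [708.2 182.8   6. ]]
[[444.7 152.9  18. ]
 [426.3 331.9  18. ]
 [695.7 365.5  18. ]
 [712.7 183.3  18. ]]
board scene
[[ 469.2 -367.1   18. ]
 [ 429.6 -192.7   18. ]
 [ 680.5 -135.9   18. ]
 [ 721.3 -306.9   18. ]]
board side
[[ 425.3 -200.9   18. ]
 [ 676.1 -137.6   18. ]
 [ 717.1 -309.9   18. ]
 [ 465.6 -372.    18. ]]
pegs scene top [[ 470.7 -255.2   40. ]
 [ 565.6 -231.5   40. ]]
pegs side top [[ 474.4 -256.    40. ]
 [ 565.8 -233.1   40. ]]
```

```bash
cat > m2.py <<'E'
from h import *
import pickle
C=pickle.load(open('cal0.pkl','rb'))
c=C['wrist'];p,d=load('wrist0.npz')
print(R.from_quat([-0.49937604,-0.50056169,0.50057041,-0.49949057]).as_matrix().round(2))
X=cloud(c,d)
for n,u,v in [('milkcap',390,203),('honey lid',295,272),('jam lid',300,45),('blade',165,160),('slate',200,130),('table',400,20),('handle',50,55)]:
    print(n,X[v,u].round(1),d[v,u])
hsv=cv2.cvtColor(p,cv2.COLOR_RGB2HSV); H,S,V=[hsv[...,i].astype(int) for i in range(3)]
# blade: bright low-sat inside slate region, use depth height
Z=X[...,2]
def comp(m,seed):
    n,l=cv2.connectedComponents(m.astype(np.uint8)); return l==l[seed[1],seed[0]]
bl=comp((S<60)&(V>150),(165,160))
k=cv2.morphologyEx(bl.astype(np.uint8),cv2.MORPH_OPEN,np.ones((15,15)))
r=cv2.minAreaRect(max(cv2.findContours(k,0,1)[0],key=cv2.contourArea)); bp=cv2.boxPoints(r); print('blade px',bp.round(1))
B=plane(c,bp,8.5);print(B.round(1),'ctr',B.mean(0).round(1),[np.linalg.norm(B[i]-B[i-1]).round(1) for i in range(4)])
e=max([B[1]-B[0],B[2]-B[1]],key=np.linalg.norm);print('yaw',np.degrees(np.arctan2(e[1],e[0])))
hm=comp((H>10)&(H<30)&(S>50)&(Z>45)&(Z<100),(50,55)); 
v,u=np.nonzero(hm);print('handle n',len(u)); P=X[hm]; print('z',np.percentile(P[:,2],[5,50,95]))
P=plane(c,np.c_[u,v],78)
m=P.mean(0);_,_,vt=np.linalg.svd(P[:,:2]-m[:2],full_matrices=False);t=(P[:,:2]-m[:2])@vt[0];w=(P[:,:2]-m[:2])@vt[1]
print('handle mid',m.round(1),'len',np.ptp(t),'w',np.percentile(w,[1,99]),'yaw',np.degrees(np.arctan2(vt[0][1],vt[0][0])))
sl=comp((V<90)&(S<60),(200,130)); 
r=cv2.minAreaRect(cv2.convexHull(np.argwhere(sl)[:,::-1].astype(np.float32)));bp=cv2.boxPoints(r);print('slate px',bp.round(1))
B=plane(c,bp,6);print(B.round(1),B.mean(0).round(1))
E
python3 m2.py; python3 - <<'E'
from h import *
p,d=load('wrist0.npz'); crop(p,0,0,260,240,3,'pics/lift.png')
E
```

```text
[[-0.  1.  0.]
 [-0.  0. -1.]
 [-1. -0.  0.]]
milkcap [800.9  13.2 189.7] 193.62302
honey lid [762.7 -99.   75.2] 336.59558
jam lid [758.4 108.6  85.2] 264.72903
blade [ 6.246e+02 -4.000e-01  9.000e+00] 370.3757
slate [664.   31.6   6.3] 363.32474
table [ 8.713e+02  1.452e+02 -7.000e-01] 335.48633
handle [550.1 105.5  78.1] 272.81763
blade px [[106.9 136.7]
 [156.   97.4]
 [220.7 178.4]
 [171.7 217.6]]
[[562.3  25.6   8.5]
 [619.5  66.1   8.5]
 [685.  -21.3   8.5]
 [627.  -68.    8.5]] ctr [6.234e+02 6.000e-01 8.500e+00] [np.float64(113.8), np.float64(70.1), np.float64(109.2), np.float64(74.4)]
yaw -53.17189568932796
handle n 4040
z [66.05236764 77.42202331 78.96781325]
handle mid [551.1 105.   78. ] len 116.34688013544448 w [-13.72609169  13.79609308] yaw -52.65108128476861
slate px [[171.  116. ]
 [200.8  92.3]
 [250.4 154.6]
 [220.6 178.3]]
[[633.6  46.6   6. ]
 [666.4  70.7   6. ]
 [717.7   4.8   6. ]
 [684.5 -21.9   6. ]] [675.6  25.    6. ]
```

View pics/lift.png

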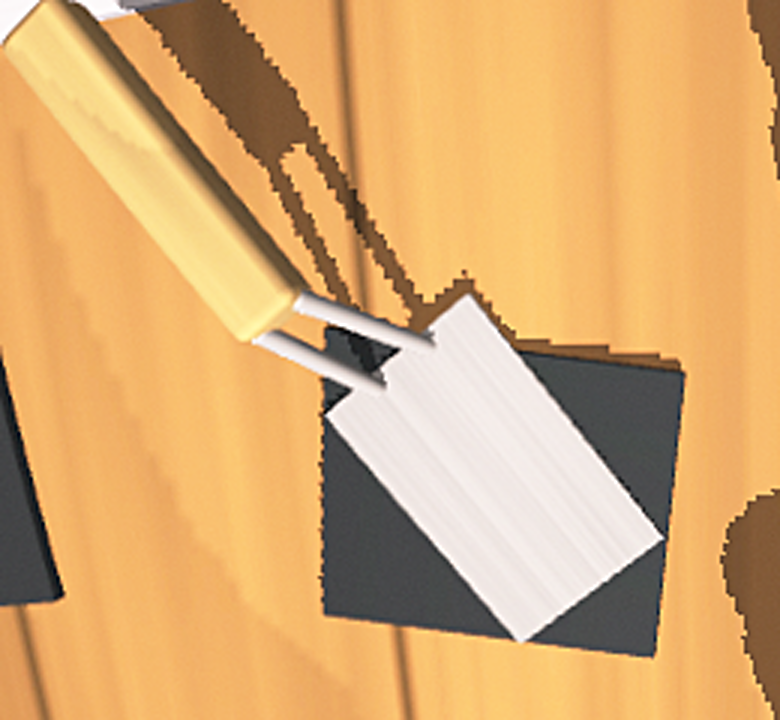

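Call:
drive_tool:
  plan:
    - [6,0,0,0,-0.8,-0.4,85]
    - [6,0,0,0,-0.8,-0.4,85]
    - [6,0,0,0,-0.8,-0.4,85]
    - [12,0,0,0,-1.6,-0.8,85]
    - [12,0,0,0,-1.6,-0.8,85]
    - [12,0,0,0,-1.6,-0.8,85]
    - [12,0,0,0,-1.6,-0.8,85]
    - [12,0,0,0,-1.6,-0.8,85]
    - [18,0,0,0.4,-2.4,-1.2,85]
    - [18,0,0,0.4,-2.4,-1.2,85]
    - [18,0,0,0.4,-2.4,-1.2,85]
    - [18,0,0,0.4,-2.4,-1.2,85]
    - [23.9,0,0,0.8,-3.2,-1.62,85]
    - [23.9,0,0,0.8,-3.2,-1.62,85]
    - [23.9,0,0,0.8,-3.2,-1.62,85]
    - [23.9,0,0,0.8,-3.2,-1.62,85]
    - [23.9,0,0,0.8,-3.2,-1.62,85]
    - [23.9,0,0,0.8,-3.2,-1.62,85]
    - [23.9,0,0,0.8,-3.2,-1.62,85]
    - [23.9,0,0,0.8,-3.2,-1.62,85]

```text
t: 2.15
position: [565.0, 81.0, 191.3]
ee_rot: [-0.632, 0.317, 0.632, 0.317]
force: [0.7, 0.2, 0.0]
grip_width: 84.8
```

```bash
cat >> h.py <<'E'
def snap(n,tag):
    from station import eyes
    import pickle
    c=eyes.calibration(n); p,d=eyes.capture(n)
    cv2.imwrite(f'pics/{n}{tag}.png',p[:,:,::-1]); np.savez(f'{n}{tag}.npz',p=p,d=d); pickle.dump(c,open(f'{n}{tag}.pkl','wb')); return c,p,d
E
python3 - <<'E'
from h import *
from station import readout
s=readout.get_state(); print(s['position'],s['q'].round(3)); M=R.from_quat(s['ee_rot']).as_matrix(); print('tool z yaw',np.degrees(np.arctan2(M[1,2],M[0,2])), M[:,0].round(4))
c,p,d=snap('wrist',1)
c0=__import__('pickle').load(open('cal0.pkl','rb'))['wrist']
cr=lambda s,L:[((X+.5)/s-.5,(Y+.5)/s-.5) for X,Y in L]
B=plane(c0,cr(3,[(470,295),(663,540),(520,640),(327,413)]),8.5); print(B.round(1),B.mean(0))
print('slate',plane(c0,cr(3,[(684,370),(655,657),(323,615)]),6).round(1))
E
```

```text
[564.9646606   81.03782493 191.27442684] [-0.726  0.547  0.717  2.017 -0.517  0.764 -2.198]
tool z yaw 126.69498521563578 [-1.e-04  2.e-04 -1.e+00]
[[619.9  65.5   8.5]
 [684.9 -22.8   8.5]
 [629.  -62.3   8.5]
 [564.1  24.8   8.5]] [624.46204258   1.31455878   8.5       ]
slate [[693.7  38.9   6. ]
 [680.1 -70.    6. ]
 [551.7 -53.4   6. ]]
```

View pics/wrist1.png

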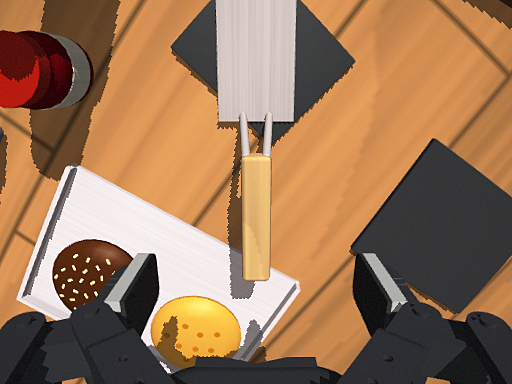

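```bash
python3 - <<'E'
from h import *
import pickle
c=pickle.load(open('wrist1.pkl','rb'))
P=plane(c,[(257,155),(256.5,280),(243,200),(271,200)],78); print(P.round(1), np.linalg.norm(P[0]-P[1]))
B=plane(c,[(219.5,121),(294,121)],8.5); print(B.round(1),B.mean(0))
t=np.radians(-53.3);e=np.array([np.cos(t),np.sin(t)])
print('grip from front', P[0,:2]-25*e,'from rear',P[1,:2]+85*e,'from blade',B.mean(0)[:2]-45*e, 'yaw',np.degrees(np.arctan2(*(P[0]-P[1])[[1,0]])))
S=plane(c,[(171.5,47),(354,61)],6);print('slate side corners',S.round(1),S.mean(0))
E
```

```text
[[578.8  59.7  78. ]
 [514.1 146.8  78. ]
 [566.1  95.1  78. ]
 [548.4  81.9  78. ]] 108.4722459182096
[[618.   65.6   8.5]
 [561.9  23.7   8.5]] [589.96601005  44.6563847    8.5       ]
grip from front [563.88254695  79.72029583] from rear [564.93729946  78.60084137] from blade [563.07287843  80.73628869] yaw -53.39331344540365
slate side corners [[691.6  37.4   6. ]
 [551.6 -52.4   6. ]] [621.60943099  -7.50612837   6.        ]
```

Call:
drive_tool:
  plan:
    - [0,0,0,0.5,0.03,0,85]
    - [0,0,0,1.0,0.03,0,85]
    - [0,0,0,1.5,0.03,0,85]
    - [0,0,0,2.0,0.03,0,85]
    - [0,0,0,2.4,0.03,0,85]
    - [0,0,0,2.7,0.03,0,85]
    - [0,0,0,2.88,0.03,0,85]
    - [0,0,0,2.88,0.03,0,85]

```text
t: 3.0
position: [563.4, 80.0, 46.5]
ee_rot: [-0.631, 0.318, 0.632, 0.317]
force: [-0.6, 0.7, 0.4]
grip_width: 85.1
```

Call:
drive_tool:
  plan:
    - [0,0,0,0,0,0,50]
    - [0,0,0,0,0,0,40]
    - [0,0,0,0,0,0,30]
    - [0,0,0,0,0,0,20]
    - [0,0,0,0,0,0,15]
    - [0,0,0,0,0,0,10]
    - [0,0,0,0,0,0,10]
    - [0,0,0,0,0,0,10]
  force: 80

```text
t: 3.8
position: [564.2, 80.3, 47.9]
ee_rot: [0.632, -0.317, -0.632, -0.318]
force: [-1.1, 0.8, 6.6]
grip_width: 22.7
```

Call:
drive_tool:
  plan:
    - [0,0,0,-0.1,0,0,10]
    - [0,0,0,-0.3,0,0,10]
    - [0,0,0,-0.6,0,0,10]
    - [0,0,0,-1.0,0,0,10]
    - [0,0,0,-1.4,0,0,10]
    - [0,0,0,-1.8,0,0,10]
    - [0,0,0,-2.2,0,0,10]
    - [0,0,0,-2.4,0,0,10]
    - [0,0,0,-2.4,0,0,10]

```text
t: 4.7
position: [564.7, 80.1, 169.1]
ee_rot: [0.633, -0.317, -0.631, -0.318]
force: [0.4, 1.0, -1.3]
grip_width: 22.7
```

```bash
python3 - <<'E'
from h import *
from station import readout
s=readout.get_state(); print(s['position'],s['q'].round(3),s['force'],s['torque'],s['grip_width']); M=R.from_quat(s['ee_rot']).as_matrix(); print('tool z yaw',np.degrees(np.arctan2(M[1,2],M[0,2])), M[:,0].round(4))
c,p,d=snap('wrist',2); X=cloud(c,d)
for u,v in [(256,30),(256,100),(230,100),(290,100),(256,60),(256,200)]: print((u,v),X[v,u].round(1))
E
```

```text
[564.71010111  80.13632378 169.09349964] [-0.704  0.574  0.691  2.036 -0.554  0.719 -2.166] [ 0.35649087  0.95415191 -1.33775835] [0.11231423 0.04805803 0.01719919] 22.70088789984938
tool z yaw 126.60351794842728 [ 3.2e-03  7.0e-04 -1.0e+00]
(256, 30) [625.8  -3.  129.3]
(256, 100) [605.4  24.4 129.3]
(230, 100) [616.2  32.4 128.9]
(290, 100) [591.4  13.8 130.6]
(256, 60) [617.2   8.5 129.1]
(256, 200) [546.5 103.7  -1.6]
```

View pics/wrist2.png

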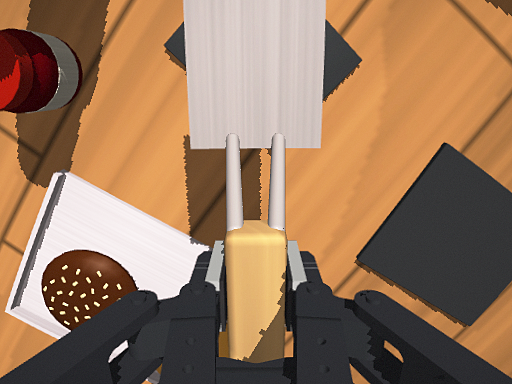

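```bash
cat > bladefit.py <<'E'
from h import *
import pickle,sys
def fit(tag,box):
    c=pickle.load(open(f'wrist{tag}.pkl','rb'));p,d=load(f'wrist{tag}.npz');X=cloud(c,d)
    x0,y0,x1,y1=box; P=X[y0:y1,x0:x1].reshape(-1,3); m=np.abs(P[:,2]-np.median(P[:,2]))<8; P=P[m]
    A=np.c_[P[:,:2]-P[:,:2].mean(0),np.ones(len(P))]; k=np.linalg.lstsq(A,P[:,2],rcond=None)[0]
    up=R.from_quat(c['orientation']).apply([0,1,0]); f=up[:2]/np.linalg.norm(up[:2]); l=np.array([-f[1],f[0]])
    print('z',k[2].round(2),'at',P[:,:2].mean(0).round(1),'pitch slope fwd(up+) %.4f roll slope left+ %.4f'%(k[:2]@f,k[:2]@l),'std',(P[:,2]-A@k).std(),'fwd yaw',np.degrees(np.arctan2(f[1],f[0])))
if __name__=='__main__': fit(sys.argv[1],list(map(int,sys.argv[2:6])))
E
python3 bladefit.py 2 195 5 315 125
```

```text
z 129.07 at [616.4  10.9] pitch slope fwd(up+) -0.0018 roll slope left+ 0.0018 std 0.6855641231433619 fwd yaw -53.28723803431709
```

Call:
drive_tool:
  plan:
    - [-1,0,0,0,0,0,10]
    - [-2.2,0,0,0,0,0,10]
    - [-3.5,0,0,0,0,0,10]
    - [-4.8,0,0,0,0,0,10]
    - [-6.1,0,0,0,0,0,10]
    - [-7.4,0,0,0,0,0,10]
    - [-8.7,0,0,0,0,0,10]
    - [-10,0,0,0,-0.1,-0.1,10]
    - [-11.3,0,0,0,-0.2,-0.2,10]
    - [-12.6,0,0,0,-0.3,-0.3,10]
    - [-13.9,0,0,0,-0.4,-0.4,10]
    - [-15.2,0,0,0,-0.5,-0.5,10]
    - [-16.5,0,0,0,-0.6,-0.6,10]
    - [-17.8,0,0,0,-0.7,-0.7,10]
    - [-19.1,0,0,0,-0.8,-0.8,10]
    - [-20.4,0,0,0,-0.9,-0.9,10]
    - [-21.7,0,0,0,-1.0,-1.0,10]
    - [-23,0,0,0,-1.1,-1.1,10]
    - [-24,0,0,0,-1.2,-1.15,10]
    - [-24.9,0,0,0,-1.24,-1.18,10]

```text
t: 6.75
position: [648.4, 69.2, 165.7]
ee_rot: [0.472, 0.527, -0.473, 0.526]
force: [0.6, 0.5, -2.3]
grip_width: 22.8
```

Call:
drive_tool:
  plan:
    - [0,0,0,0,0,0,10]
    - [0,0,0,0,0,0,10]
    - [0,0,0,0,0,0,10]
    - [0,0,0,0,0,0,10]

```text
t: 7.15
position: [648.3, 69.7, 167.0]
ee_rot: [0.473, 0.525, -0.474, 0.525]
force: [-0.2, -0.0, -2.6]
grip_width: 23.0
```

```bash
cat > st.py <<'E'
from h import *
from station import readout
s=readout.get_state(); print(s['t'],s['position'].round(2),s['q'].round(3),s['force'].round(1),s['torque'].round(2),s['grip_width']); M=R.from_quat(s['ee_rot']).as_matrix(); print('tool z yaw',np.degrees(np.arctan2(M[1,2],M[0,2])), M[:,0].round(4))
E
python3 st.py; python3 -c "
from h import *
snap('wrist',3);snap('scene',3);snap('side',3)"
```

```text
7.15 [648.34  69.7  167.03] [-0.14   0.572 -0.053  1.828  0.043  0.743 -0.112] [-0.2 -0.  -2.6] [-0.14  0.02  0.06] 23.045610789823996
tool z yaw -84.03446750056447 [-7.e-04 -3.e-04 -1.e+00]
```

View pics/wrist3.png

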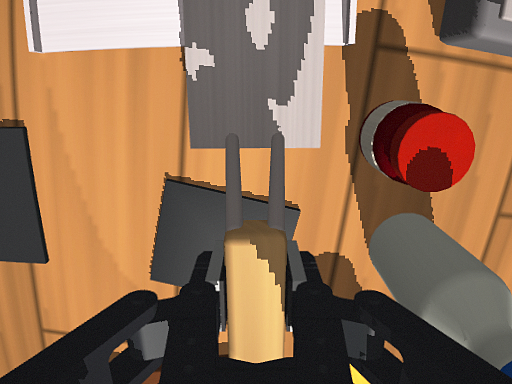

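```bash
python3 bladefit.py 3 200 5 310 120; python3 - <<'E'
from h import *
import pickle
c=pickle.load(open('wrist3.pkl','rb'))
p,d=load('wrist3.npz'); crop(p,10,0,370,70,2,'pics/c3.png'); p,d=load('scene3.npz'); crop(p,320,150,420,240,8,'pics/tray_sc3.png')
P=plane(c,[(31.5,51),(180,48.5),(330,44.5),(354,44)],6);print(P.round(1)); 
for a,b in((0,3),(0,1),(0,2)): 
  v=P[b]-P[a];print(np.degrees(np.arctan2(v[1],v[0])))
E
sed -e "s/0.npz/3.npz/" m1.py > m3.py; python3 m3.py | grep -E "rye|plain"
```

```text
z 126.88 at [638.  157.7] pitch slope fwd(up+) -0.0021 roll slope left+ 0.0007 std 0.679509440539708 fwd yaw 96.04384562292292
[[441.8 159.4   6. ]
 [573.5 170.4   6. ]
 [697.8 186.7   6. ]
 [717.9 189.6   6. ]]
6.2470408682935625
4.758960257194664
6.081293454135311
scene rye px [375.3 203.6] [361 192  30  24 532] ctr [629.5 286.1  18. ] encl [627.9 285.8 101. ]
scene plain px [363.7 175.4] [350 165  28  23 460] ctr [506.  279.2  18. ] encl [506.1 278.4 102.5]
 rye cloud med [620.7 286.4  27.3] [20.6 27.3 31.8]
side rye px [199.9 135.8] [187 126  27  20 402] ctr [623.9 282.5  18. ] encl [625.  284.5 105.2]
side plain px [173.8 156.6] [161 147  29  19 342] ctr [491.2 272.   18. ] encl [500.1 275.6 104.1]
 rye cloud med [612.1 271.6  26.8] [16.6 26.8 32.2]
```

View pics/tray_sc3.png

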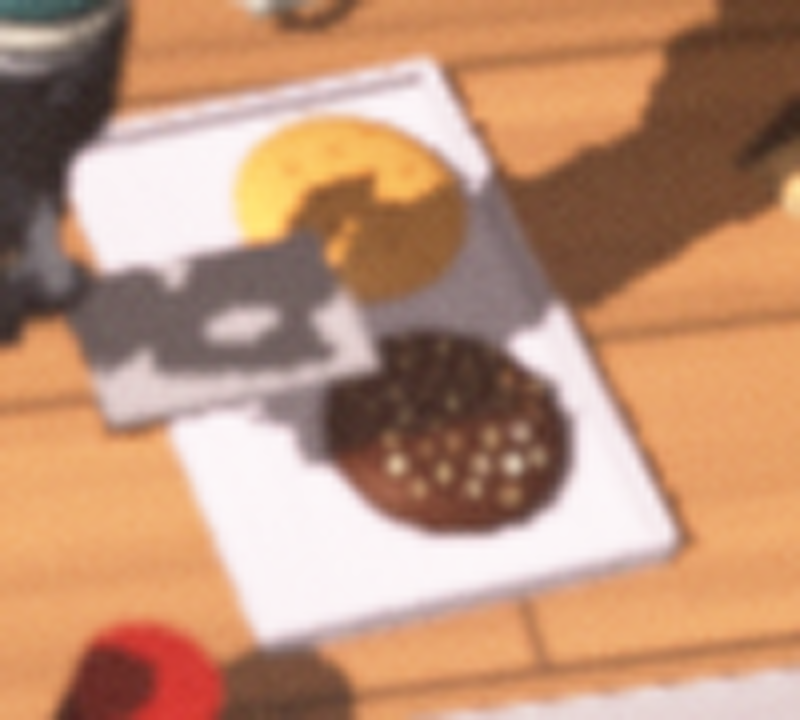

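View pics/c3.png

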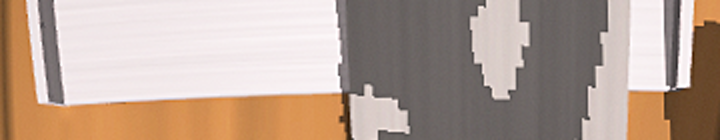

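View pics/side3.png

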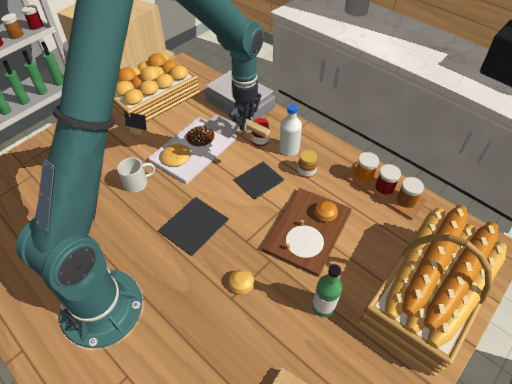

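Call:
drive_tool:
  plan:
    - [0,0,0,0.2,0,0.1,10]
    - [0,0,0,0.6,0,0.1,10]
    - [0,0,0,1.0,0,0.1,10]
    - [0,0,0,1.4,0,0.1,10]
    - [0,0,0,1.7,0,0.1,10]
    - [0,0,0,1.9,0,0.1,10]
    - [0,0,0,2.1,0,0.1,10]
    - [0,0,0,2.2,0,0.1,10]
    - [0,0,0,2.26,0,0.1,10]
    - [0,0,0,2.26,0,0.1,10]

```text
t: 8.3
position: [649.4, 64.7, 54.3]
ee_rot: [0.473, 0.525, -0.473, 0.526]
force: [0.2, 0.5, -1.7]
grip_width: 22.5
```

```bash
python3 st.py; python3 -c "
from h import *
snap('wrist',4);c,p,d=snap('side',4);crop(p,140,90,300,190,5,'pics/s4.png');c,p,d=snap('scene',4);crop(p,280,150,420,240,5,'pics/sc4.png')"; python3 bladefit.py 4 200 5 310 120
```

```text
8.3 [649.4   64.74  54.32] [-0.138  0.723 -0.045  1.878  0.058  0.541 -0.117] [ 0.2  0.5 -1.7] [-0.15  0.03  0.01] 22.525777570514
tool z yaw -83.99982484716413 [ 2.e-04 -0.e+00 -1.e+00]
z 14.19 at [639.  152.7] pitch slope fwd(up+) -0.0025 roll slope left+ 0.0001 std 0.6761352985678329 fwd yaw 96.06657487462961
```

View pics/wrist4.png

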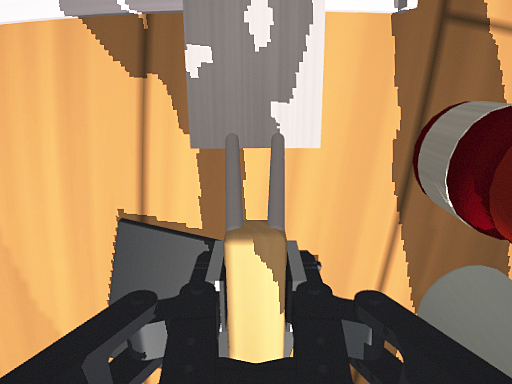

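View pics/sc4.png

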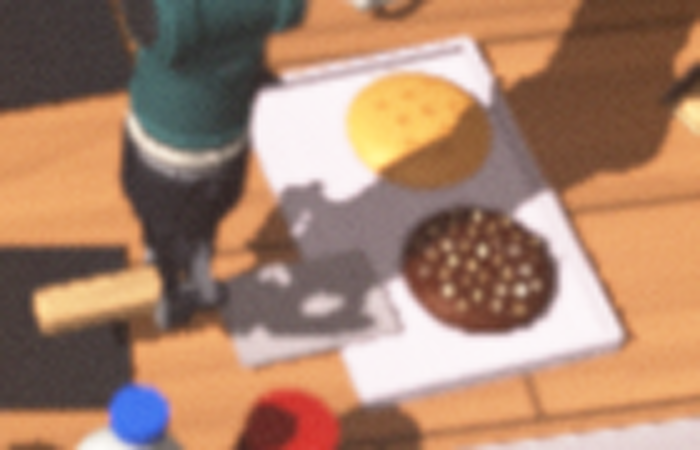

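Call:
drive_tool:
  plan:
    - [0,0,0,0.04,0,0,10]
    - [0,0,0,0.08,0,0,10]
    - [0,0,0,0.1,0,0,10]
    - [0,0,0,0.1,0,0,10]

```text
t: 8.85
position: [649.1, 64.7, 49.1]
ee_rot: [0.473, 0.526, -0.473, 0.525]
force: [1.0, -0.6, -2.3]
grip_width: 23.2
```

Call:
drive_tool:
  plan:
    - [0,0,0,0.01,0,0,10]
    - [0,0,0,0.02,0,0,10]
    - [0,0,0,0.02,0,0,10]

```text
t: 9.15
position: [649.3, 64.7, 48.3]
ee_rot: [0.473, 0.525, -0.473, 0.525]
force: [0.0, -0.8, -0.8]
grip_width: 22.8
```

Call:
drive_tool:
  plan:
    - [0,0,0,0.01,0,0,10]
    - [0,0,0,0.02,0,0,10]
    - [0,0,0,0.02,0,0,10]

```text
t: 9.45
position: [649.4, 64.4, 47.6]
ee_rot: [0.473, 0.525, -0.473, 0.526]
force: [-0.1, -0.6, 1.5]
grip_width: 22.9
```

```bash
python3 st.py; python3 -c "
from h import *
snap('wrist',5)"; python3 bladefit.py 5 200 5 310 120
```

```text
9.45 [649.43  64.45  47.61] [-0.138  0.733 -0.044  1.88   0.059  0.529 -0.118] [-0.1 -0.6  1.5] [0.04 0.26 0.03] 22.89146794535118
tool z yaw -84.00812203324554 [ 2.e-04 -3.e-04 -1.e+00]
z 8.14 at [639.1 152.3] pitch slope fwd(up+) 0.0046 roll slope left+ 0.0005 std 0.6856882265730303 fwd yaw 96.05086923360469
```

Call:
drive_tool:
  plan:
    - [0,0,0,-0.01,0,-0.05,10]
    - [0,0,0,-0.01,0,-0.12,10]
    - [0,0,0,-0.01,0,-0.2,10]
    - [0,0,0,-0.01,0,-0.28,10]
    - [0,0,0,-0.01,0,-0.36,10]
    - [0,0,0,-0.01,0,-0.44,10]
    - [0,0,0,-0.01,0,-0.52,10]
    - [0,0,0,-0.01,0,-0.6,10]
    - [0,0,0,-0.01,0,-0.68,10]
    - [0,0,0,-0.01,0,-0.76,10]
    - [0,0,0,-0.01,0,-0.8,10]
    - [0,0,0,-0.01,0,-0.8,10]

```text
t: 10.7
position: [645.2, 105.1, 47.9]
ee_rot: [0.473, 0.526, -0.473, 0.526]
force: [-0.0, -2.3, 3.6]
grip_width: 22.7
```

```bash
python3 st.py; python3 -c "
from h import *
c,p,d=snap('scene',6);crop(p,280,150,420,240,5,'pics/sc6.png')"; sed -e "s/0.npz/6.npz/;s/('scene','side')/('scene',)/" m1.py > m3.py; python3 m3.py | grep -E "rye|plain"
```

```text
10.7 [645.24 105.08  47.94] [-0.205  0.734 -0.038  1.878  0.05   0.531 -0.171] [-0.  -2.3  3.6] [-0.41 -0.04  0.02] 22.745316298150765
tool z yaw -83.97917097035256 [ 4.e-04  4.e-04 -1.e+00]
scene rye px [379.1 202.7] [364 191  31  24 555] ctr [627.4 300.   18. ] encl [627.3 299.5 103.9]
scene plain px [363.6 175.7] [350 165  28  23 500] ctr [507.2 278.4  18. ] encl [506.6 278.1 103.3]
 rye cloud med [609.4 302.2  25.7] [17.  25.7 31.1]
```

View pics/sc6.png

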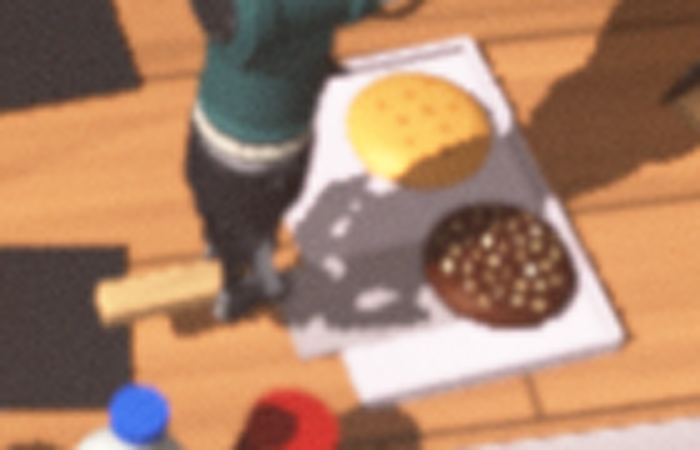

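Call:
drive_tool:
  plan:
    - [0,0,0,0,0,-0.04,10]
    - [0,0,0,0,0,-0.1,10]
    - [0,0,0,0,0,-0.16,10]
    - [0,0,0,0,0,-0.22,10]
    - [0,0,0,0,0,-0.28,10]
    - [0,0,0,0,0,-0.34,10]
    - [0,0,0,0,0,-0.4,10]
    - [0,0,0,0,0,-0.46,10]
    - [0,0,0,0,0,-0.5,10]
    - [0,0,0,0,0,-0.5,10]

```text
t: 11.75
position: [642.9, 128.5, 48.1]
ee_rot: [0.473, 0.525, -0.473, 0.526]
force: [0.7, -4.0, 5.7]
grip_width: 22.8
```

```bash
python3 st.py; python3 -c "
from h import *
c,p,d=snap('scene',7);crop(p,280,150,420,240,5,'pics/sc7.png')"; sed -e "s/0.npz/7.npz/;s/('scene','side')/('scene',)/" m1.py > m3.py; python3 m3.py | grep -E "rye|plain"
```

```text
11.75 [642.86 128.52  48.15] [-0.245  0.735 -0.032  1.874  0.045  0.534 -0.203] [ 0.7 -4.   5.7] [-0.79 -0.    0.02] 22.77277033842699
tool z yaw -84.03073328826824 [ 5.e-04 -1.e-03 -1.e+00]
scene rye px [379.1 202.2] [364 190  31  25 559] ctr [625.7 300.5  18. ] encl [624.2 301.2 103.5]
scene plain px [363.3 175.8] [350 165  28  23 522] ctr [507.5 277.3  18. ] encl [505.6 276.6 105.8]
 rye cloud med [610.7 295.9  27.6] [17.8 27.6 33. ]
```

View pics/sc7.png

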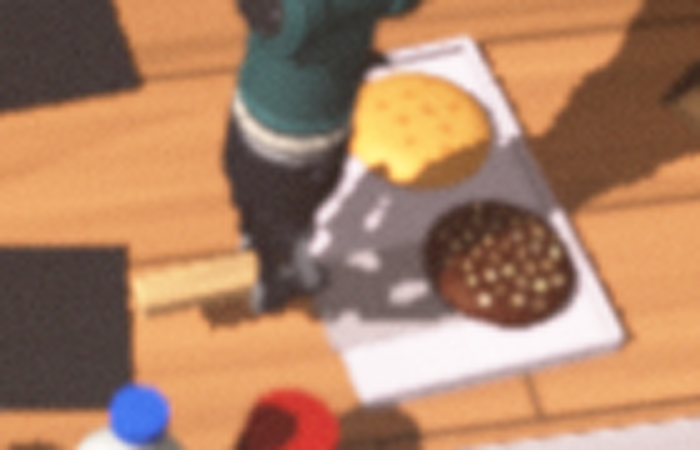

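Call:
drive_tool:
  plan:
    - [0,0,0,0,0,-0.04,10]
    - [0,0,0,0,0,-0.1,10]
    - [0,0,0,0,0,-0.17,10]
    - [0,0,0,0,0,-0.24,10]
    - [0,0,0,0,0,-0.31,10]
    - [0,0,0,0,0,-0.38,10]
    - [0,0,0,0,0,-0.45,10]
    - [0,0,0,0,0,-0.52,10]
    - [0,0,0,0,0,-0.59,10]
    - [0,0,0,0,0,-0.66,10]
    - [0,0,0,0,0,-0.73,10]
    - [0,0,0,0,0,-0.8,10]
    - [0,0,0,0,0,-0.86,10]
    - [0,0,0,0,0,-0.92,10]
    - [0,0,0,0,0,-0.98,10]
    - [0,0,0,0,0,-1.02,10]
    - [0,0,0,0,0,-1.04,10]
    - [0,0,0,0,0,-1.04,10]

```text
t: 13.6
position: [637.5, 179.2, 48.1]
ee_rot: [0.473, 0.525, -0.474, 0.526]
force: [0.5, -4.9, 6.0]
grip_width: 23.0
```

```bash
python3 st.py; python3 -c "
from h import *
snap('wrist',8)
c,p,d=snap('scene',8);crop(p,280,150,420,240,5,'pics/sc8.png')"; sed -e "s/0.npz/8.npz/;s/('scene','side')/('scene',)/" m1.py > m3.py; python3 m3.py | grep -E "rye|plain"
```

```text
13.6 [637.51 179.15  48.15] [-0.328  0.741 -0.023  1.858  0.034  0.544 -0.27 ] [ 0.5 -4.9  6. ] [-0.98 -0.08 -0.03] 23.03907425862957
tool z yaw -84.07957901276345 [ 4.e-04 -2.e-03 -1.e+00]
scene rye px [379.2 201.5] [364 190  31  24 566] ctr [622.7 301.7  18. ] encl [620.8 302.1 103.5]
scene plain px [370.3 177.3] [363 166  15  22 208] ctr [517.7 300.1  18. ] encl [511.  286.5 100.3]
 rye cloud med [619.2 292.   28.9] [-0.1 28.9 35.7]
```

View pics/sc8.png

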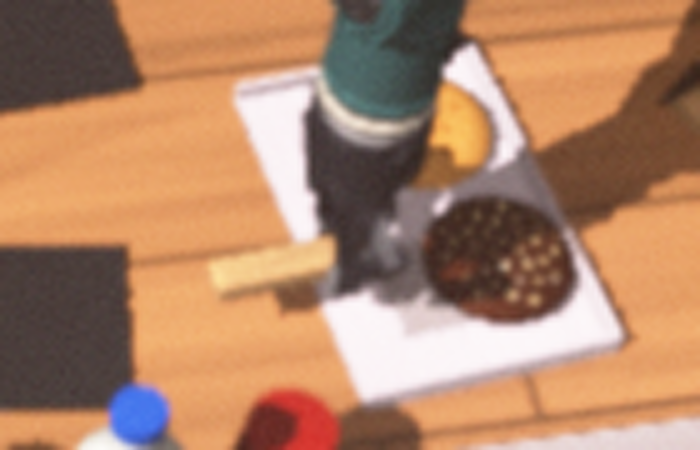

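View pics/wrist8.png

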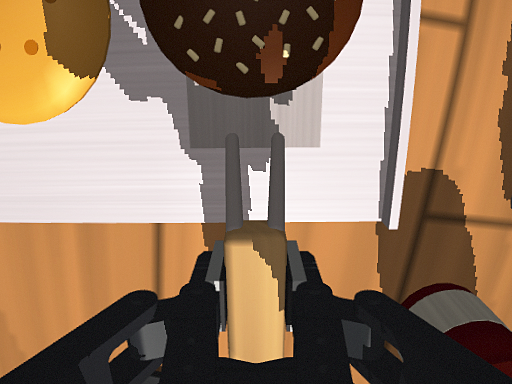

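Call:
drive_tool:
  plan:
    - [0,0,0,0,0,-0.04,10]
    - [0,0,0,0,0,-0.08,10]
    - [0,0,0,0,0,-0.12,10]
    - [0,0,0,0,0,-0.16,10]
    - [0,0,0,0,0,-0.2,10]
    - [0,0,0,0,0,-0.2,10]

```text
t: 14.3
position: [636.4, 189.3, 48.1]
ee_rot: [0.473, 0.525, -0.474, 0.526]
force: [0.8, -4.1, 7.0]
grip_width: 22.5
```

Call:
drive_tool:
  plan:
    - [0,0,0,0,0,0,10]
    - [0,0,0,-0.01,0,0.02,10]
    - [0,0,0,-0.02,0,0.05,10]
    - [0,0,0,-0.05,0,0.08,10]
    - [0,0,0,-0.09,0,0.1,10]
    - [0,0,0,-0.13,0,0.1,10]
    - [0,0,0,-0.18,0,0.1,10]
    - [0,0,0,-0.24,0,0.1,10]
    - [0,0,0,-0.3,0,0.1,10]
    - [0,0,0,-0.36,0,0.1,10]
    - [0,0,0,-0.42,0,0.1,10]
    - [0,0,0,-0.48,0,0.1,10]
    - [0,0,0,-0.52,0,0.1,10]
    - [0,0,0,-0.54,0,0.1,10]
    - [0,0,0,-0.54,0,0.1,10]
  force: 110

```text
t: 15.8
position: [636.6, 186.0, 74.9]
ee_rot: [0.473, 0.525, -0.473, 0.526]
force: [-0.3, -0.4, -3.3]
grip_width: 22.6
```

```bash
python3 st.py; python3 -c "
from h import *
snap('wrist',9)
c,p,d=snap('scene',9);crop(p,280,130,420,240,5,'pics/sc9.png')
c,p,d=snap('side',9);crop(p,130,80,290,190,5,'pics/si9.png')"
```

```text
15.8 [636.6  186.05  74.95] [-0.336  0.704 -0.025  1.848  0.029  0.59  -0.274] [-0.3 -0.4 -3.3] [-0.26 -0.05  0.04] 22.5865169374036
tool z yaw -84.00161418762937 [ 2.e-04  0.e+00 -1.e+00]
```

View pics/wrist9.png

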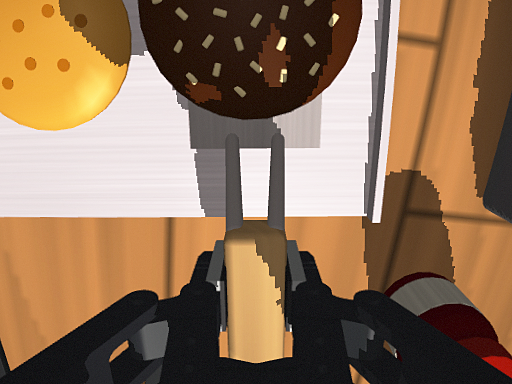

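View pics/si9.png

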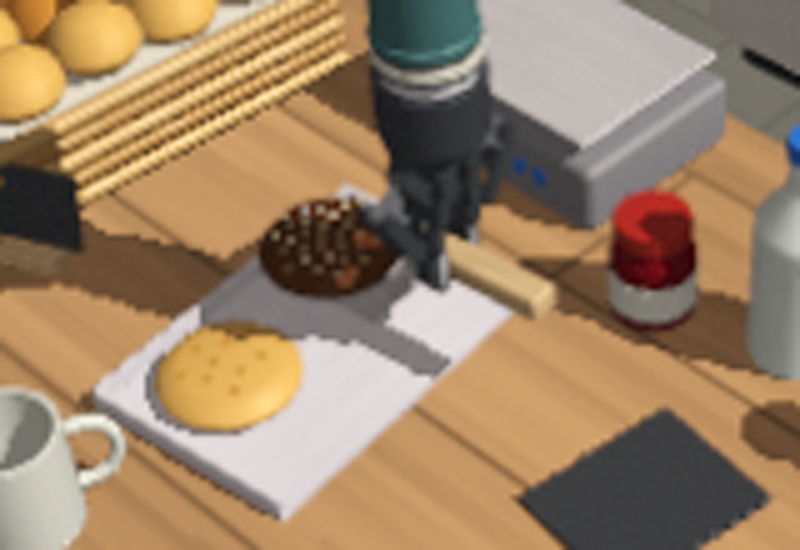

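Call:
drive_tool:
  plan:
    - [0,0,0,-0.04,0,0,10]
    - [0,0,0,-0.12,0,0,10]
    - [0,0,0,-0.22,0,0,10]
    - [0,0,0,-0.34,0,0,10]
    - [0,0,0,-0.48,0,0,10]
    - [0,0,0,-0.62,0,0,10]
    - [0,0,0,-0.76,0,0,10]
    - [0,0,0,-0.9,0,0,10]
    - [0,0,0,-1.04,0,0,10]
    - [0,0,0,-1.18,0,0,10]
    - [0,0,0,-1.32,0,0,10]
    - [0,0,0,-1.46,0,0,10]
    - [0,0,0,-1.6,0,0,10]
    - [0,0,0,-1.72,0,0,10]
    - [0,0,0,-1.82,0,0,10]
    - [0,0,0,-1.9,0,0,10]
    - [0,0,0,-1.96,0,0,10]
    - [0,0,0,-2.0,0,0,10]
    - [0,0,0,-2.0,0,0,10]

```text
t: 17.85
position: [636.6, 186.1, 175.0]
ee_rot: [0.473, 0.525, -0.473, 0.526]
force: [0.5, 0.1, -3.1]
grip_width: 22.6
```

```bash
python3 st.py; python3 - <<'E'
from h import *
import pickle
c,p,d=snap('wrist',10)
C=pickle.load(open('cal0.pkl','rb'))
p0,d0=load('scene0.npz');X=cloud(C['scene'],d0)
for n,u,v in [('oilcap',149,142),('oilbody',153,158),('mug',356,127),('roll',216,149),('milk cap',307,233)]: print(n,X[v,u].round(1))
p0,d0=load('side0.npz');X=cloud(C['side'],d0)
for n,u,v in [('oilcap',335,270),('roll',241,280),('cob',327,207),('cob2',327,212)]: print(n,X[v,u].round(1))
E
python3 bladefit.py 10 200 122 310 132
```

```text
17.85 [636.65 186.11 175.01] [-0.334  0.575 -0.027  1.798  0.021  0.768 -0.267] [ 0.5  0.1 -3.1] [-0.21 -0.04 -0.01] 22.63863400412604
tool z yaw -83.99938259204279 [ 4.e-04  1.e-04 -1.e+00]
oilcap [ 419.7 -429.9  209.4]
oilbody [ 430.7 -431.4  144.3]
mug [296.  302.4  46.8]
roll [ 323.6 -228.2   37.2]
milk cap [808.5   7.7 190.3]
oilcap [ 403.7 -437.3  210.8]
roll [ 303.8 -234.8   39.1]
cob [ 643.4 -264.5   56. ]
cob2 [ 630.6 -274.5   52.8]
z 134.62 at [629.6 241.9] pitch slope fwd(up+) -0.0077 roll slope left+ -0.0002 std 0.649244713964797 fwd yaw 96.06334816940992
```

View pics/wrist10.png

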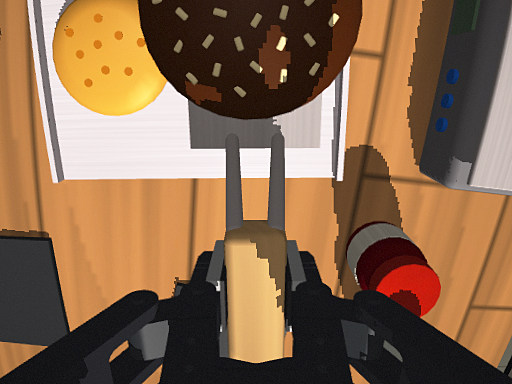

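```bash
python3 - <<'E'
from h import *
import pickle
c=pickle.load(open('wrist10.pkl','rb'))
t=np.radians(96.03);e=np.array([np.cos(t),np.sin(t)]);n=np.array([-e[1],e[0]]);T=np.array([636.65,186.11])
for uv,z in [((251,119),145.6),((139,12),145.6),((363,12),145.6),((188,149),134.6),((322,148),134.6)]:
    P=plane(c,[uv],z)[0,:2]-T; print(uv,'fwd',P@e,'left',P@n)
E
```

```text
(251, 119) fwd 61.14681794134539 left 2.86205248357171
(139, 12) fwd 111.38652693507699 left 55.092506781560935
(363, 12) fwd 111.2957222299611 left -49.473854735449926
(188, 149) fwd 44.21485149143993 left 37.140695387501495
(322, 148) fwd 44.79995007398283 left -35.3137929879515
```

Call:
drive_tool:
  plan:
    - [0.14,0,0,0,-0.02,0.03,10]
    - [0.43,0,0,0,-0.06,0.1,10]
    - [0.86,0,0,0,-0.11,0.2,10]
    - [1.43,0,0,0,-0.19,0.33,10]
    - [2.15,0,0,0,-0.28,0.5,10]
    - [3.0,0,0,0,-0.4,0.7,10]
    - [3.86,0,0,0,-0.51,0.9,10]
    - [4.72,0,0,0,-0.62,1.1,10]
    - [5.72,0,0,0,-0.76,1.34,10]
    - [6.72,0,0,0,-0.89,1.57,10]
    - [7.72,0,0,0,-1.02,1.8,10]
    - [8.72,0,0,0,-1.15,2.04,10]
    - [9.72,0,0,0,-1.29,2.27,10]
    - [10.73,0,0,0,-1.42,2.5,10]
    - [11.73,0,0,0,-1.55,2.74,10]
    - [12.58,0,0,0,-1.66,2.94,10]
    - [13.3,0,0,0,-1.76,3.11,10]
    - [13.87,0,0,0,-1.83,3.24,10]
    - [14.16,0,0,0,-1.87,3.31,10]
    - [14.3,0,0,0,-1.89,3.34,10]

```text
t: 19.9
position: [559.6, 9.7, 174.9]
ee_rot: [-0.704, -0.062, 0.704, -0.062]
force: [0.5, 0.1, -2.6]
grip_width: 22.4
```

```bash
python3 st.py; python3 -c "
from h import *
snap('wrist',11)"
```

```text
19.9 [559.57   9.68 174.88] [-0.383  0.487  0.39   2.044 -0.293  0.663 -1.197] [ 0.5  0.1 -2.6] [0.01 0.27 0.02] 22.377291426702026
tool z yaw -169.92189632900872 [-4.e-04  1.e-04 -1.e+00]
```

View pics/wrist11.png

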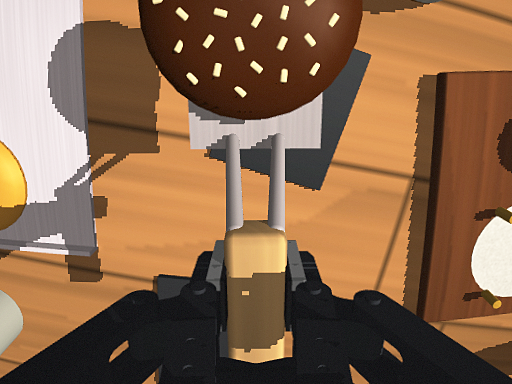

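Call:
drive_tool:
  plan:
    - [0.14,0,0,0,0.03,0.02,10]
    - [0.43,0,0,0,0.1,0.05,10]
    - [0.86,0,0,0,0.2,0.11,10]
    - [1.44,0,0,0,0.34,0.18,10]
    - [2.15,0,0,0,0.51,0.27,10]
    - [3.0,0,0,0,0.71,0.38,10]
    - [3.87,0,0,0,0.92,0.49,10]
    - [4.73,0,0,0,1.12,0.6,10]
    - [5.74,0,0,0,1.36,0.73,10]
    - [6.74,0,0,0,1.6,0.86,10]
    - [7.75,0,0,0,1.84,0.98,10]
    - [8.75,0,0,0,2.07,1.11,10]
    - [9.76,0,0,0,2.31,1.24,10]
    - [10.77,0,0,0,2.55,1.37,10]
    - [11.77,0,0,0,2.79,1.49,10]
    - [12.63,0,0,0,2.99,1.6,10]
    - [13.35,0,0,0,3.16,1.69,10]
    - [13.93,0,0,0,3.3,1.77,10]
    - [14.22,0,0,0,3.37,1.8,10]
    - [14.36,0,0,0,3.4,1.82,10]

```text
t: 21.95
position: [500.6, -173.7, 174.9]
ee_rot: [0.557, -0.436, -0.557, -0.436]
force: [0.4, -0.4, -3.3]
grip_width: 22.6
```

```bash
python3 st.py; python3 -c "
from h import *
snap('wrist',12);c,p,d=snap('side',12);crop(p,230,120,390,300,4,'pics/si12.png');c,p,d=snap('scene',12);crop(p,150,130,290,255,5,'pics/sc12.png')"
```

```text
21.95 [ 500.6  -173.67  174.91] [-0.324  0.555  0.807  2.119 -0.618  0.717 -2.005] [ 0.4 -0.4 -3.3] [0.29 0.07 0.01] 22.590329458282906
tool z yaw 103.93395850105819 [ 4.e-04 -0.e+00 -1.e+00]
```

View pics/wrist12.png

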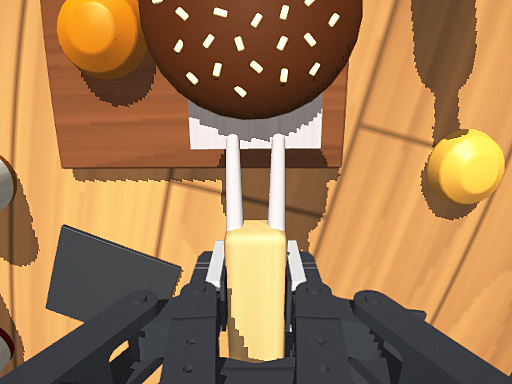

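View pics/sc12.png

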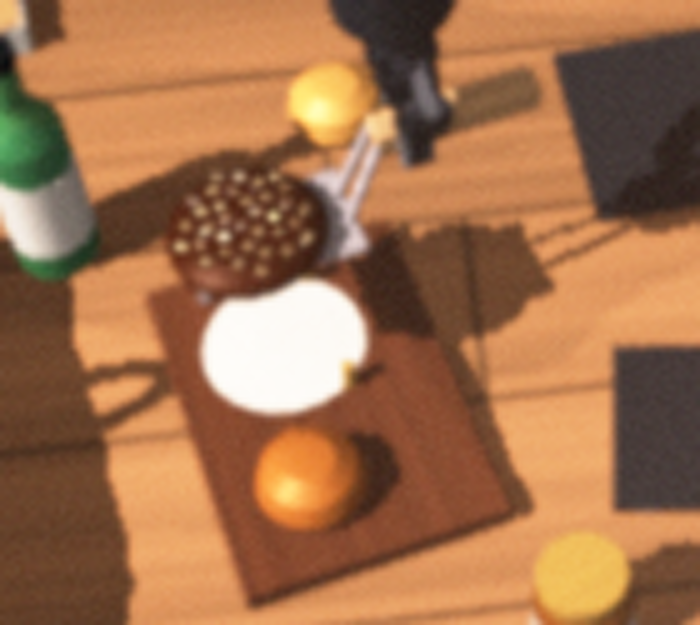

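View pics/si12.png

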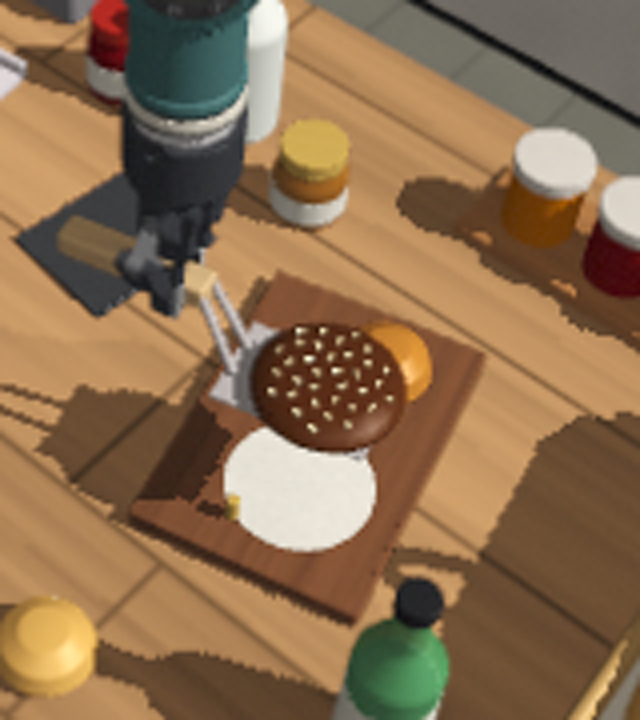

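```bash
python3 - <<'E'
from h import *
import pickle
T=np.array([500.6,-173.67]);t=np.radians(103.93-180);e=np.array([np.cos(t),np.sin(t)]);n=np.array([-e[1],e[0]])
print('expected bread',T+113.6*e+2.8*n,'target',np.array([526.8,-275.5])+8*e)
for k,b in(('scene',(178,158,220,192)),('side',(288,198,335,236))):
    c=pickle.load(open(f'{k}12.pkl','rb'));p,d=load(f'{k}12.npz');hsv=cv2.cvtColor(p,cv2.COLOR_RGB2HSV).astype(int)
    m=np.zeros(p.shape[:2],np.uint8);mm=(hsv[...,1]>80)&(hsv[...,2]<130);m[b[1]:b[3],b[0]:b[2]]=mm[b[1]:b[3],b[0]:b[2]]
    m=cv2.morphologyEx(m,cv2.MORPH_OPEN,np.ones((3,3)))
    h=cv2.convexHull(np.vstack(cv2.findContours(m,0,1)[0]));mo=cv2.moments(h);uv=(mo['m10']/mo['m00'],mo['m01']/mo['m00'])
    P=plane(c,h.reshape(-1,2),146)[:,:2];print(k,uv,plane(c,[uv],146),cv2.minEnclosingCircle(P.astype(np.float32)))
c=pickle.load(open('wrist12.pkl','rb'));P=plane(c,[(61,168),(180,167),(340,166)],18);print(P.round(1));v=P[2]-P[0];print(np.degrees(np.arctan2(v[1],v[0])))
E
```

```text
expected bread [ 530.66529448 -283.25502666] target [ 528.7258902  -283.26472452]
scene (198.76599963944474, 173.48242293131423) [[ 520.5388923  -282.20199162  146.        ]] ((525.7340087890625, -283.2208557128906), 77.32869720458984)
side (312.3100738645293, 216.18151815181517) [[ 528.95472964 -285.54663116  146.        ]] ((533.7037353515625, -285.5851745605469), 61.7258186340332)
[[ 676.1 -136.1   18. ]
 [ 567.4 -163.4   18. ]
 [ 427.8 -199.2   18. ]]
-165.72943421322114
```

Call:
drive_tool:
  plan:
    - [0,0,0,0.03,0,0,10]
    - [0,0,0,0.09,0,0,10]
    - [0,0,0,0.18,0,0,10]
    - [0,0,0,0.28,0,0,10]
    - [0,0,0,0.4,0,0,10]
    - [0,0,0,0.52,0,0,10]
    - [0,0,0,0.64,0,0,10]
    - [0,0,0,0.76,0,0,10]
    - [0,0,0,0.88,0,0,10]
    - [0,0,0,1.0,0,0,10]
    - [0,0,0,1.12,0,0,10]
    - [0,0,0,1.24,0,0,10]
    - [0,0,0,1.34,0,0,10]
    - [0,0,0,1.44,0,0,10]
    - [0,0,0,1.51,0,0,10]
    - [0,0,0,1.55,0,0,10]
    - [0,0,0,1.56,0,0,10]
    - [0,0,0,1.56,0,0,10]

```text
t: 23.9
position: [500.6, -173.4, 96.8]
ee_rot: [0.557, -0.435, -0.557, -0.435]
force: [1.3, -0.2, -3.4]
grip_width: 22.5
```

```bash
python3 st.py; python3 -c "
from h import *
c,p,d=snap('side',13);crop(p,230,150,390,300,5,'pics/si13.png');c,p,d=snap('scene',13);crop(p,150,130,290,255,5,'pics/sc13.png');snap('wrist',13)"
```

```text
23.9 [ 500.64 -173.41   96.85] [-0.211  0.656  0.654  2.163 -0.764  0.566 -1.883] [ 1.3 -0.2 -3.4] [ 0.22 -0.01 -0.  ] 22.538628256841193
tool z yaw 104.04149349503372 [ 2.e-04 -1.e-04 -1.e+00]
```

View pics/si13.png

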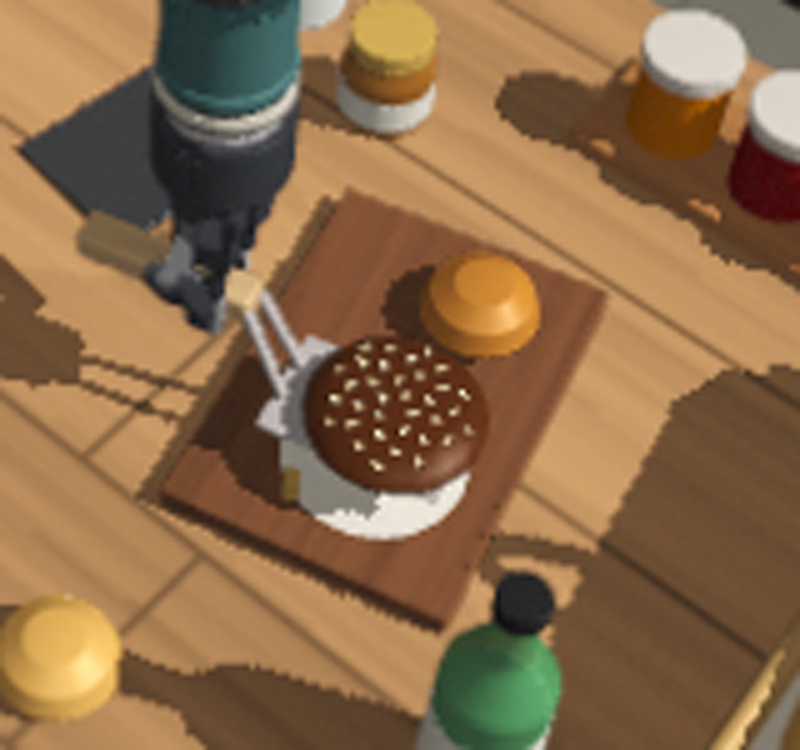

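View pics/sc13.png

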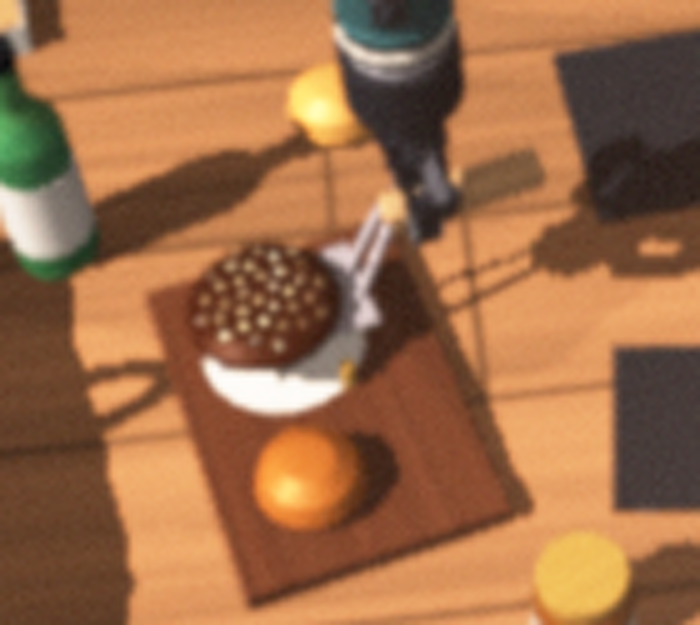

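View pics/wrist13.png

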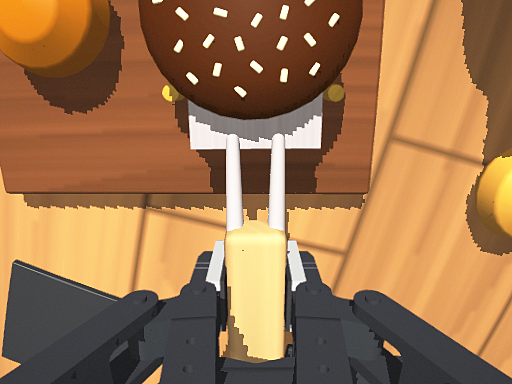

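```bash
python3 - <<'E'
from h import *
import pickle
p,d=load('wrist13.npz');crop(p,140,70,370,160,3,'pics/c13.png')
c=pickle.load(open('wrist13.pkl','rb'));T=np.array([500.64,-173.41]);t=np.radians(104.0-180);e=np.array([np.cos(t),np.sin(t)]);n=np.array([-e[1],e[0]])
for uv in[(168.5,92.5),(337,92.5)]:
    P=plane(c,[uv],40)[0];r=P[:2]-T;print(P.round(1),'fwd',r@e,'left',r@n)
E
```

```text
[ 565.6 -232.4   40. ] fwd 72.94230751875605 left 48.77780852953587
[ 473.  -255.6   40. ] fwd 73.06945563740162 left -46.683785762657564
```

View pics/c13.png

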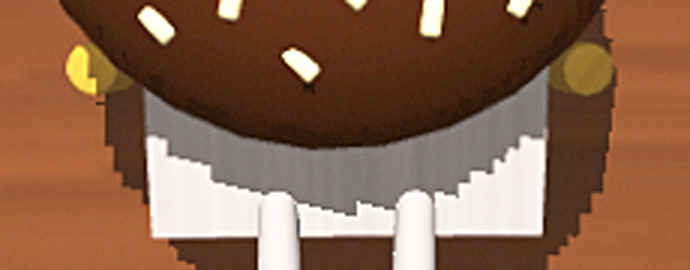

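Call:
drive_tool:
  plan:
    - [0,0,0,0.03,0,0,10]
    - [0,0,0,0.08,0,0,10]
    - [0,0,0,0.14,0,0,10]
    - [0,0,0,0.21,0,0,10]
    - [0,0,0,0.28,0,0,10]
    - [0,0,0,0.35,0,0,10]
    - [0,0,0,0.42,0,0,10]
    - [0,0,0,0.49,0,0,10]
    - [0,0,0,0.55,0,0,10]
    - [0,0,0,0.6,0,0,10]
    - [0,0,0,0.64,0,0,10]
    - [0,0,0,0.67,0,0,10]
    - [0,0,0,0.69,0,0,10]
    - [0,0,0,0.7,0,0,10]
    - [0,0,0,0.7,0,0,10]

```text
t: 25.55
position: [500.5, -173.3, 61.8]
ee_rot: [0.557, -0.435, -0.557, -0.435]
force: [-0.4, 0.2, -2.8]
grip_width: 22.2
```

```bash
python3 st.py;python3 -c "
from h import *
snap('wrist',14)"; python3 bladefit.py 14 200 122 310 132
```

```text
25.55 [ 500.54 -173.33   61.81] [-0.157  0.703  0.576  2.174 -0.831  0.497 -1.826] [-0.4  0.2 -2.8] [ 0.22  0.01 -0.04] 22.15133442726967
tool z yaw 104.04278680360714 [ 0. -0. -1.]
z 21.53 at [ 513.9 -227.2] pitch slope fwd(up+) 0.0406 roll slope left+ 0.0008 std 0.6383649709862921 fwd yaw -75.90384457395449
```

Call:
drive_tool:
  plan:
    - [0,0,0,0.01,0,0,10]
    - [0,0,0,0.02,0,0,10]
    - [0,0,0,0.03,0,0,10]
    - [0,0,0,0.03,0,0,10]

```text
t: 26.0
position: [500.6, -173.3, 60.4]
ee_rot: [0.557, -0.435, -0.557, -0.435]
force: [-0.0, 0.9, -1.0]
grip_width: 22.4
```

Call:
drive_tool:
  plan:
    - [0,0,0,0,0,0.03,10]
    - [0,0,0,0,0,0.08,10]
    - [0,0,0,0,0,0.14,10]
    - [0,0,0,0,0,0.2,10]
    - [0,0,0,0,0,0.26,10]
    - [0,0,0,0,0,0.32,10]
    - [0,0,0,0,0,0.38,10]
    - [0,0,0,0,0,0.44,10]
    - [0,0,0,0,0,0.48,10]
    - [0,0,0,0,0,0.5,10]

```text
t: 27.0
position: [494.5, -148.9, 60.4]
ee_rot: [0.557, -0.435, -0.557, -0.435]
force: [0.4, -1.6, -1.9]
grip_width: 22.4
```

```bash
python3 st.py;python3 -c "
from h import *
snap('wrist',15)"
```

```text
27.0 [ 494.53 -148.92   60.36] [-0.196  0.693  0.566  2.203 -0.85   0.474 -1.846] [ 0.4 -1.6 -1.9] [-0.17 -0.06 -0.03] 22.380606677964455
tool z yaw 104.05272274539257 [ 2.e-04 -1.e-04 -1.e+00]
```

View pics/wrist15.png

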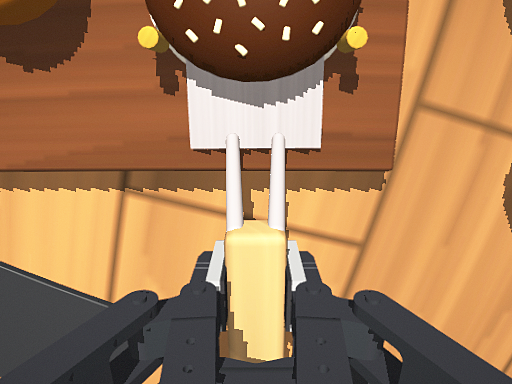

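Call:
drive_tool:
  plan:
    - [0,0,0,0,0,0.03,10]
    - [0,0,0,0,0,0.08,10]
    - [0,0,0,0,0,0.15,10]
    - [0,0,0,0,0,0.23,10]
    - [0,0,0,0,0,0.31,10]
    - [0,0,0,0,0,0.39,10]
    - [0,0,0,0,0,0.47,10]
    - [0,0,0,0,0,0.55,10]
    - [0,0,0,0,0,0.63,10]
    - [0,0,0,0,0,0.71,10]
    - [0,0,0,0,0,0.79,10]
    - [0,0,0,0,0,0.87,10]
    - [0,0,0,0,0,0.95,10]
    - [0,0,0,0,0,1.05,10]
    - [0,0,0,0,0,1.2,10]
    - [0,0,0,0,0,1.4,10]
    - [0,0,0,0,0,1.6,10]
    - [0,0,0,0,0,1.8,10]
    - [0,0,0,0,0,1.95,10]
    - [0,0,0,0,0,2.0,10]

```text
t: 29.05
position: [469.9, -50.8, 60.3]
ee_rot: [-0.558, 0.435, 0.558, 0.435]
force: [-0.2, -1.0, -1.4]
grip_width: 22.6
```

```bash
python3 st.py;python3 -c "
from h import *
snap('wrist',16);c,p,d=snap('side',16);crop(p,230,150,390,300,5,'pics/si16.png');c,p,d=snap('scene',16);crop(p,150,130,290,255,5,'pics/sc16.png')"
```

```text
29.05 [469.88 -50.81  60.25] [-0.376  0.659  0.54   2.297 -0.914  0.409 -1.956] [-0.2 -1.  -1.4] [-0.11 -0.04  0.02] 22.61967923680919
tool z yaw 104.13207370986602 [-4.e-04  4.e-04 -1.e+00]
```

View pics/wrist16.png

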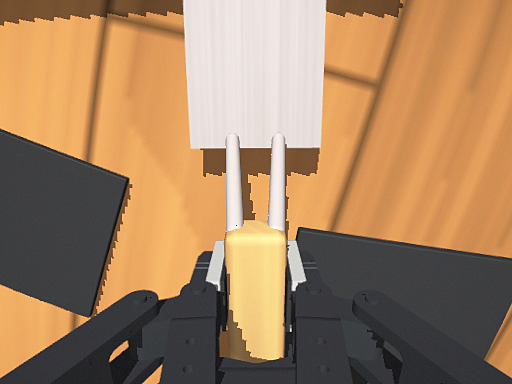

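View pics/si16.png

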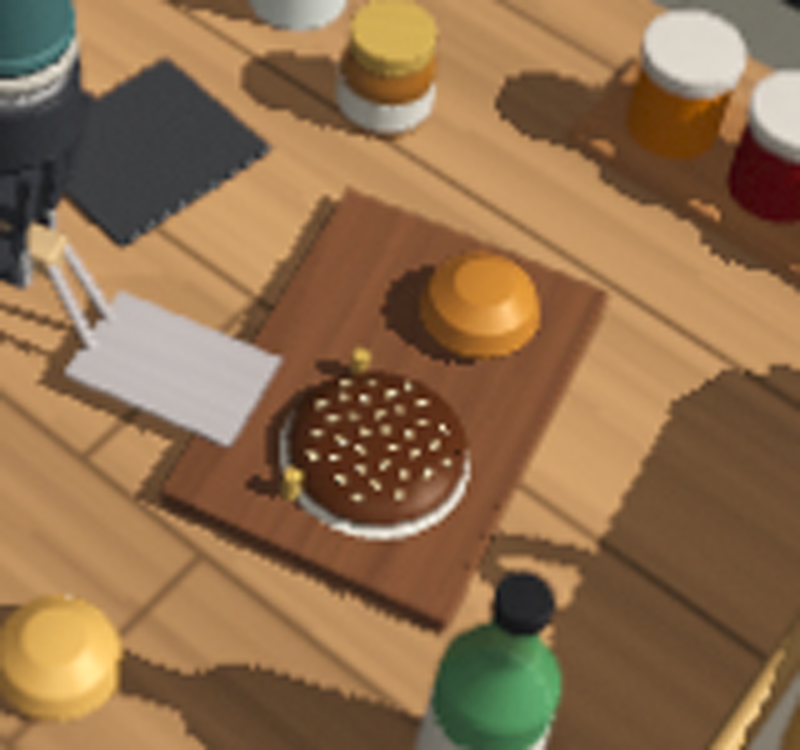

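View pics/sc16.png

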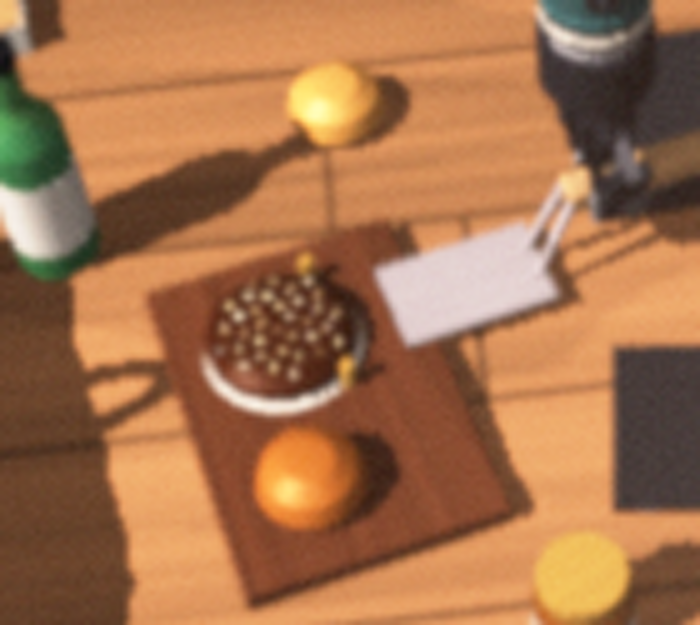

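Call:
drive_tool:
  plan:
    - [0,0,0,-0.2,0,0,10]
    - [0,0,0,-0.6,0,0,10]
    - [0,0,0,-1.0,0,0,10]
    - [0,0,0,-1.2,0,0,10]
    - [-0.2,0,0,-1.2,-0.15,0.12,10]
    - [-0.5,0,0,-1.2,-0.4,0.32,10]
    - [-0.9,0,0,-1.2,-0.65,0.53,10]
    - [-1.4,0,0,-1.2,-0.95,0.77,10]
    - [-1.9,0,0,-1.2,-1.25,1.0,10]
    - [-2.4,0,0,-1.2,-1.55,1.26,10]
    - [-2.9,0,0,-1.2,-1.85,1.5,10]
    - [-3.3,0,0,-1.2,-2.1,1.7,10]
    - [-3.6,0,0,-1.2,-2.25,1.83,10]
    - [-3.8,0,0,-1.2,-2.35,1.91,10]
    - [-3.8,0,0,-1.2,-2.39,1.94,10]
    - [-3.8,0,0,-1.2,-2.39,1.94,10]
    - [-3.8,0,0,-1.2,-2.39,1.94,10]

```text
t: 30.9
position: [562.0, 70.1, 120.3]
ee_rot: [-0.632, 0.317, 0.632, 0.317]
force: [-0.5, 0.3, -2.5]
grip_width: 22.6
```

```bash
python3 st.py;python3 -c "
from h import *
snap('wrist',17);c,p,d=snap('side',17);crop(p,200,130,320,220,6,'pics/si17.png')"; python3 bladefit.py 17 200 5 310 120
```

```text
30.9 [562.01  70.09 120.3 ] [-0.654  0.643  0.648  2.07  -0.652  0.638 -2.06 ] [-0.5  0.3 -2.5] [0.08 0.12 0.02] 22.619384537627457
tool z yaw 126.75743481618576 [-6.e-04 -5.e-04 -1.e+00]
z 80.09 at [ 6.145e+02 -1.000e-01] pitch slope fwd(up+) -0.0036 roll slope left+ -0.0027 std 0.6797937762430812 fwd yaw -53.201357196459824
```

View pics/wrist17.png

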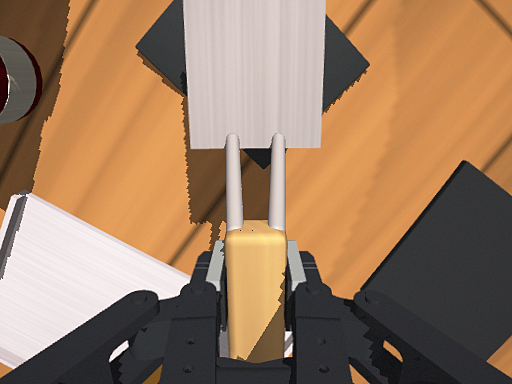

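View pics/si17.png

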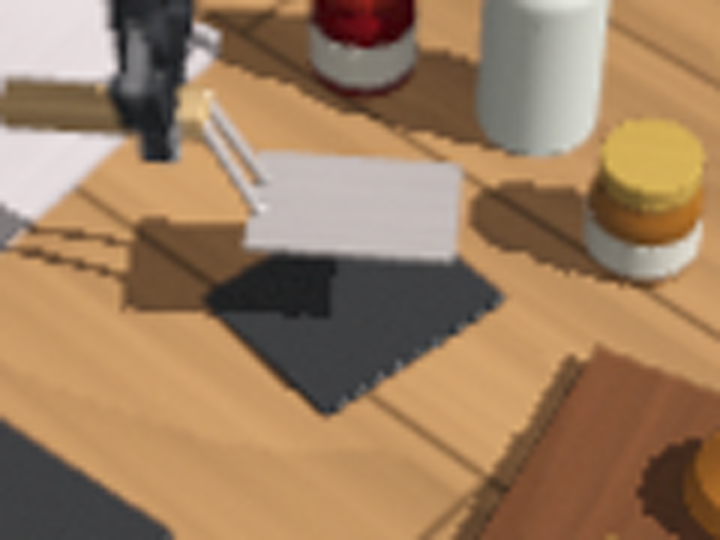

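Call:
drive_tool:
  plan:
    - [0,0,0,0.1,0,0,10]
    - [0,0,0,0.3,0,0,10]
    - [0,0,0,0.55,0,0,10]
    - [0,0,0,0.8,0,0,10]
    - [0,0,0,1.0,0,0,10]
    - [0,0,0,1.15,0,0,10]
    - [0,0,0,1.27,0,0,10]
    - [0,0,0,1.35,0,0,10]
    - [0,0,0,1.39,0,0,10]
    - [0,0,0,1.42,0,0,10]
    - [0,0,0,1.44,0,0,10]
    - [0,0,0,1.45,0,0,10]
    - [0,0,0,1.45,0,0,10]

```text
t: 32.3
position: [562.8, 71.1, 48.2]
ee_rot: [0.633, -0.316, -0.632, -0.317]
force: [-0.8, 0.4, 0.6]
grip_width: 22.5
```

```bash
python3 st.py;python3 -c "
from h import *
snap('wrist',18)"; python3 bladefit.py 18 200 5 310 120
```

```text
32.3 [562.82  71.08  48.2 ] [-0.565  0.738  0.518  2.094 -0.764  0.503 -1.967] [-0.8  0.4  0.6] [0.11 0.12 0.  ] 22.50180937210498
tool z yaw 126.84188797245193 [ 6.e-04  3.e-04 -1.e+00]
z 8.27 at [615.4   1.1] pitch slope fwd(up+) -0.0002 roll slope left+ 0.0001 std 0.6798583639650041 fwd yaw -53.087476122713305
```

Call:
drive_tool:
  plan:
    - [0,0,0,0,0,0,24]
    - [0,0,0,0,0,0,28]
    - [0,0,0,0,0,0,32]
    - [0,0,0,0,0,0,40]
    - [0,0,0,0,0,0,55]
    - [0,0,0,0,0,0,70]
    - [0,0,0,0,0,0,85]
    - [0,0,0,0,0,0,85]
    - [0,0,0,0,0,0,85]
    - [0,0,0,0,0,0,85]
  force: 20

```text
t: 33.35
position: [562.6, 71.0, 47.8]
ee_rot: [-0.632, 0.316, 0.632, 0.316]
force: [0.0, 0.9, 0.2]
grip_width: 85.2
```

Call:
drive_tool:
  plan:
    - [0,0,0,-0.1,0,0,85]
    - [0,0,0,-0.3,0,0,85]
    - [0,0,0,-0.6,0,0,85]
    - [0,0,0,-1.0,0,0,85]
    - [0,0,0,-1.5,0,0,85]
    - [0,0,0,-2.0,0,0,85]
    - [0,0,0,-2.5,0,0,85]
    - [0,0,0,-3.0,0,0,85]
    - [0,0,0,-3.2,0,0,85]
    - [0,0,0,-3.2,0,0,85]

```text
t: 34.35
position: [563.6, 71.0, 209.8]
ee_rot: [0.633, -0.315, -0.631, -0.317]
force: [-0.5, 0.4, -0.1]
grip_width: 85.2
```

```bash
python3 st.py;python3 - <<'E'
from h import *
c,p,d=snap('wrist',19)
snap('side',19);snap('scene',19)
E
cat > fin.py <<'E'
from h import *
import pickle
c=pickle.load(open('wrist19.pkl','rb'));p,d=load('wrist19.npz')
hsv=cv2.cvtColor(p,cv2.COLOR_RGB2HSV).astype(int)
for k,b in(('scene',(185,180,226,216)),('side',(280,215,330,262))):
    c=pickle.load(open(f'{k}19.pkl','rb'));p,d=load(f'{k}19.npz');hsv=cv2.cvtColor(p,cv2.COLOR_RGB2HSV).astype(int)
    for nm,mm,z in(('rye',(hsv[...,1]>80)&(hsv[...,2]<100),30),('cupaper',(hsv[...,1]<60)&(hsv[...,2]>170),18)):
        m=np.zeros(p.shape[:2],np.uint8);m[b[1]:b[3],b[0]:b[2]]=mm[b[1]:b[3],b[0]:b[2]]
        print(k,nm,m.sum())
    P=cloud(c,d)
E
python3 fin.py
```

```text
34.35 [563.62  71.04 209.78] [-0.755  0.532  0.782  2.012 -0.522  0.802 -2.167] [-0.5  0.4 -0.1] [-0.03  0.02  0.09] 85.21845423333689
tool z yaw 126.84439727135839 [ 0.0037  0.0011 -1.    ]
scene rye 218
scene cupaper 61
side rye 762
side cupaper 69
```

View pics/wrist19.png

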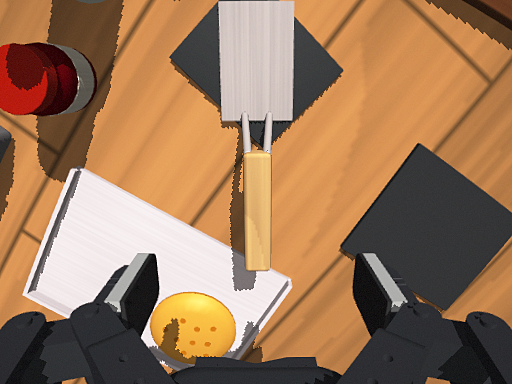

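View pics/side19.png

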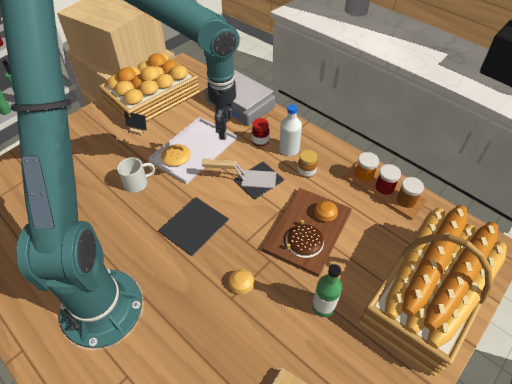

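View pics/scene19.png

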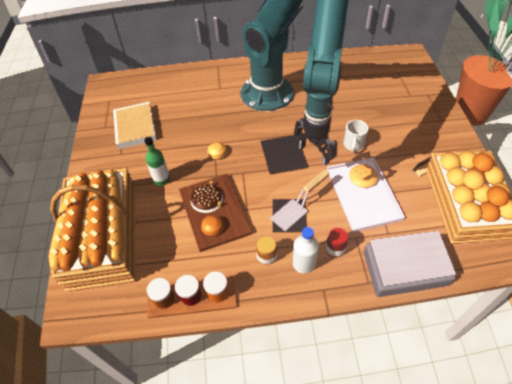

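```bash
python3 - <<'E'
from h import *
import pickle
c=pickle.load(open('wrist19.pkl','rb'))
B=plane(c,[(219.5,1),(292,1),(220,121),(294,121)],8.5)[:,:2];print('blade',B.mean(0),np.linalg.norm(B[0]-B[2]))
print('slate',plane(c,[(170.5,57),(342,71)],6)[:,:2].mean(0))
for k,b in(('scene',(187,178,224,213)),('side',(284,222,326,260))):
    c=pickle.load(open(f'{k}19.pkl','rb'));p,d=load(f'{k}19.npz');X=cloud(c,d)[b[1]:b[3],b[0]:b[2]].reshape(-1,3)
    m=(X[:,2]>33)&(X[:,2]<50)&(np.hypot(X[:,0]-527,X[:,1]+275)<70);print(k,'rye upper cloud',m.sum(),X[m].mean(0).round(1),'top',np.percentile(X[m,2],98))
    A=np.c_[X[m,:2]-X[m,:2].mean(0),np.ones(m.sum())];print(np.linalg.lstsq(A,X[m,2],rcond=None)[0].round(3))
    print(proj(c,[[526.8,-275.5,30]]))
E
python3 -c "
from h import *
p,d=load('side19.npz');crop(p,265,190,355,280,6,'pics/f.png')"
sed -e "s/0.npz/19.npz/;s/('scene','side')/('scene','side')/" m1.py > m3.py; python3 m3.py | grep -E "px"
```

```text
blade [621.80675793  -7.57549763] 110.45550426751744
slate [621.45773347  -7.40215941]
scene rye upper cloud 554 [ 532.6 -275.    39. ] top 44.78146456926741
[-1.2000e-02 -3.0000e-03  3.9026e+01]
[[205.79550785 196.31408551]]
side rye upper cloud 775 [ 521.7 -277.3   38.9] top 43.810464880235756
[9.000e-03 1.200e-02 3.886e+01]
[[304.89209337 238.33566874]]
scene rye px [393.3 192. ] [392 190   3   5   6] ctr [591.2 362.1  18. ] encl [591.  360.9  17.6]
scene plain px [363.6 175.4] [350 164  28  24 494] ctr [505.9 278.7  18. ] encl [504.9 278.2 105. ]
scene spot px [203.4 208.1] [192 204  25   9  61] ctr [ 565.8 -286.8   18.5] encl [ 557.5 -284.7   84.4]
  return _methods._mean(a, axis=axis, dtype=dtype,
  ret = um.true_divide(
Traceback (most recent call last):
  File "m3.py", line 21, in <module>
    b=bt; m=((V<110)&(S>70))[b[1]:b[3],b[0]:b[2]]; Q=X[b[1]:b[3],b[0]:b[2]][m]; print(' rye cloud med',np.median(Q,0).round(1),np.percentile(Q[:,2],[5,50,95]).round(1))
                                                                                                                               ~~~~~~~~~~~~~^^^^^^^^^^^^^^^^^^
IndexError: index -1 is out of bounds for axis 0 with size 0
```

View pics/f.png

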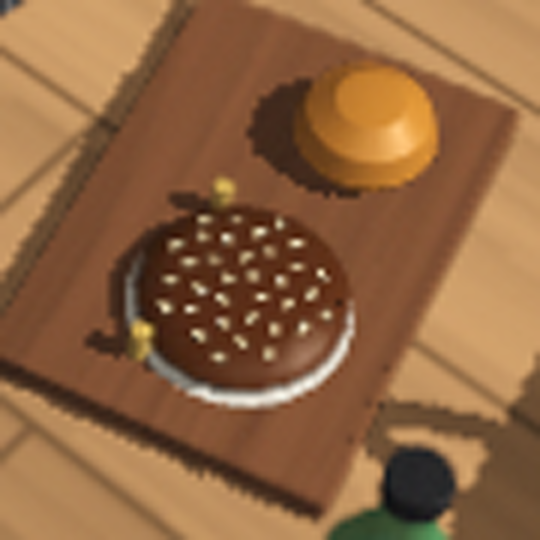

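All good: the mean of the two views puts the rye at about (527, -276) against the spot at (527, -275.5), and it lies flat. The blade is within 1 mm of the slate's centre, and the plain bread has not moved.

```bash
python3 -c "
from station import order
print(order.job_done())"
```

```text
the job is handed in; nothing more can be done
None
```

The rye flatbread is on the paper round and the lifter is back on its slate. I handed the job in at about 34.5 s; handing in reports no verdict.

I gripped the lifter by its handle, slid the blade under the rye until it met the tray's back lip, and carried it over level. I lowered it just beyond the pegs and drew the blade back, so the pegs held the bread while it slid off. Then I stood the lifter on the smaller slate and let go.

| Last check | Result |
|---|---|
| Rye, mean of two views | about (527, -276) mm; the round's centre is at (527, -275.5) |
| Rye tilt, from depth | within about 0.015 rad of flat |
| Rye height, from depth | top at about 44 mm against 42 expected, within the measuring error |
| Lifter blade centre | less than 1 mm from the slate's centre; level when set down |
| Plain bread | within about 1 mm of where it started, scene view only |
| Cob, jars, bottles, mug and roll | look undisturbed in the pictures; I did not measure them again |

- **Views disagree:** the scene and side views put the rye about 11 mm apart in x (532.6 and 521.7 mm). Each sees only its own side of the dome, so I averaged them. Each view alone is still within the 22 mm limit.
- **Failed checks:** the final colour-mask script stopped with an error after the scene view, because its box for the rye was still on the tray. So the plain bread has no final side-view figure. A second script that counted pixels over the board told me nothing.

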